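# Clamp a block in a leaf drill jig and hold it shut with the pin

## Task

Get the drill jig ready for drilling: slide its jaw up until it presses the wooden block firmly against the end stop, then swing the hinged leaf down onto the block, and then take the pin from its wooden stand and push it through the hole in the leaf into the post below. A spring pad under the block pushes the leaf up again, so bear down on the pin until the leaf is fully shut, and finish like that, with the gripper still on the pin, pressing it down and keeping the leaf shut (do not let go). Leave the rivet tub and the black saddle block where they are.

Things in the scene. Friction and masses are not known exactly. Their poses are not given: they have to be found in the camera images.
- jig: Fixed aluminium leaf drill jig; origin under its base (x +-85, y -165 to +80, 18 mm thick). x points from latch post to hinge, y from sliding jaw to end stop, z up. Rails 30 mm high (over the table) run beside the block; end stop: steel bar, top z 50, face at y 55; hinge cheeks, top z 78, at x 72, y +-41. Latch post 30 x 34 mm, top z 63, at x -45, y 0.
- post_hole (a point): Centre of the mouth of the round vertical pin hole in the top of the latch post (at x -45, y 0, z 63 mm in the jig; axes as the jig). 15 mm wide, chamfered, 38 mm deep.
- block_seat (a point): Point in the jig (x 10, y 0, z 40 mm; axes as the jig) where the block's centre is when it lies against the end stop and is pressed fully down.
- block_center (a point): Centre of the loose pine block, 45 x 110 x 40 mm, long along jig y, about 0.11 kg. It lies between the rails (1.5 mm play a side) on a brass spring pad that lifts it 3 mm (top at z 63 mm), 6 to 18 mm short of the end stop. The pad yields from 10 N, is 3 mm down at 14 N on the block: 6 to 8 N at the pin.
- jaw (a joint): Travel in m of the steel sliding jaw towards the end stop (jig +y), 0 (fully back) to 0.050, starts at 0 to 0.012. It touches the block when the block is against the stop at 0.040. It drags with about 2 N and stays where it is left.
- jaw_tab (a point): Centre of the top of the jaw's upright thumb tab, z 80 mm: 26 mm along jig x, 12 mm along y, rising 48 mm from the jaw's carriage; it can be pinched along y or pushed. At x -32, y -145 mm + travel in the jig; axes as the jig. The jaw's low nose (top z 44 mm) is beside and ahead of it, at jig x -10 to 30, from 30 mm further in +y.
- leaf (a joint): Opening angle in rad of the steel hinged leaf: 0 fully shut, 1.6 fully open; starts 1.15 to 1.4. A stiff hinge (0.12 N m): it stays where it is left. Swung down it comes to rest on the raised block at about 0.06, where the pin already goes in.
- leaf_hinge (a point): Point on the hinge axis in the middle of the leaf's width (x 75, y 0, z 68 mm in the jig); the axis runs along the jig's y (axes as the jig).
- leaf_edge (a point): Middle of the leaf's free edge on its outer face (upper when shut), 140 mm from the hinge axis. Leaf 60 mm wide, 8 mm thick, hinge axis at mid-thickness, outer face at z 72 mm when shut; its 16 mm pin hole is 120 mm from the axis, over the post's hole when shut; a drill bush 65 mm from it bears on the block.
- pin_head (a point): Mid-height of the pin's grip, 67 mm above its tip, on its axis (z). Upright steel pin, 0.1 kg, 85 mm long: from the tip a shank 12 mm wide, 44 mm long with tapered tip, a collar 28 mm wide, 5 mm thick, and a round grip 22 mm wide, 36 mm high. Fully seated, the collar lies on the shut leaf and the tip is 28 mm above the table.
- pin_tip (a point): Centre of the pin's lower end. In the stand it is 6 mm above the table.
- stand: Fixed wooden pin stand, 70 x 70 x 50 mm, with a 14 mm hole 46 mm deep in the middle of its top, where the pin stands at the start with its collar on the stand's top. Origin under its centre.
- pin: The pin described at pin_head; origin at its tip, z up the pin.
- rivet_tub: Small round plastic tub with rivets, 87 mm wide, 57 mm high, loose; a bystander. Origin under its centre.
- saddle_block: Loose black moulded saddle, 40 x 90 x 40 mm; a bystander. Origin under its centre.
- block: The pine block itself, described at block_center; origin under its centre.
There are look-alikes about, which are no part of the job. There is more than one size of the block; the job needs the larger.

How it is judged (in metres and radians):
On the way, in this order (a step that is already met when the one before it is completed fails the run):
1. the jaw presses the block against the end stop (contact force between jaw and block above 1 N and y of block_center in the frame of jig between -0.003 and 0.003 m and value of joint jaw above 0.0375 m), for 0.1 s.
2. the leaf is swung down onto the block (value of joint leaf below 0.1 rad), for 0.2 s.
3. the pin is through the leaf and in the post (horizontal distance between pin_tip and post_hole below 0.005 m and z of pin_tip in the frame of jig below 0.05 m and value of joint leaf below 0.1 rad), for 0.1 s.
At the end, for the whole second after the job is handed in: For the last second the fingers press the pin and the pin the leaf (each over 2 N); the leaf is shut within 0.02 rad; the pin tip is within 5 mm of the post hole's axis, under 32 mm high; the block is within 3 mm of its seat along the jig's y, the jaw at 37.5 mm or more (value of joint leaf below 0.02 rad and horizontal distance between pin_tip and post_hole below 0.005 m and z of pin_tip in the frame of jig below 0.032 m and contact force between pin and leaf above 2 N and contact force between the fingers and pin above 2 N and value of joint jaw above 0.0375 m and y of block_center in the frame of jig between -0.003 and 0.003 m); the arm keeps its last pose, push and grip.
It fails at once if the rivet tub is pushed more than 30 mm (distance of rivet_tub from where it was at the start of the episode above 0.03 m).
It fails at once if the saddle block is pushed more than 30 mm (distance of saddle_block from where it was at the start of the episode above 0.03 m).
It also fails if it takes over 72 s, if anything falls off the work surface, if the arm or the gripper's body presses on something with over 40 N, if the wrist force passes 120 N, or if a joint passes its speed limit or range.

## Robot

A 6-joint arm with a two-finger parallel gripper is mounted at the origin on the work surface; the furniture and walls round the work are solid. World frame = base frame: x ahead of the robot, y to its left, z up, the work surface at z = 0. Lengths are in m, angles in degrees, forces in N, time in s.
With the tool pointing down it reaches from about 0.375 to 0.9 m from the base axis. Payload 3.1 kg.
Tool frame: the origin (TCP) lies midway between the tips of the shut fingers; the grasp point (between the pads) lies 19 mm behind it; z points along the fingers, y is the direction in which the jaws open and shut (so a half turn about z gives the same grasp; the last joint's range is limited). The gripper opens to 87 mm and grips with 3 to 60 N. Pads are 19 mm wide; open, the fingers measure 117 mm over their backs; the gripper's body (75 mm by 190 mm) begins 51 mm behind the grasp point.
Start: joints at [59.674, 30.224, 82.088, -0, 67.689, -10.227], TCP at [0.215, 0.587, 0.184] pointing down, gripper open.
Joint ranges: [-176.69, 176.69], [-43.24, 126.21], [12.49, 139.97], [-82, 262], [0, 151.66], [-163.58, 163.58]. Speed limits (degrees/s): [159.86, 159.86, 180, 180, 180, 180].

## Interface

Orientations are given as a 3x3 rotation matrix whose columns are the frame's x, y, z axes.
In Python, from bench import status, get_image, camera_info, env gives the robot as it stands.
- The arm moves only by the tool play_rows, never from a script. Its argument "motion" is a list of rows, each a list of 7 numbers: the turn, a rotation vector about the tool's x, y, z each as a share of 180 degrees, from -1 to 1, then the shift along the tool's x, y, z each as a share of 12 cm, from -1 to 1, then the opening in per cent of the stroke, from 0 (shut) to 100 (fully open). A call has 1 to 12 rows; each row is the pose to reach, as a shift and turn from the pose commanded when the call began, along the tool's axes at that moment, turning the shorter way round; what a row does not reach only later rows make up. A row lasts 1/12 s, in which the tool goes at most 41.7 mm and 7.16 degrees, less where a joint would pass 70% of its speed; a pose out of reach is approached as far as the arm can. A call with a number of a shift or a turn outside -1 to 1 is refused whole. A call with a gripper value outside its range is refused whole. The fingers move at their own pace and stop on an object; "force" is the grip in N (left out, the last holds). Time passes only in rows, so rows that repeat a pose let the fingers close. It gives the time, the measured TCP pose, the force and the opening at its end, in the units of the state.
- status.get_obs(): the state, without advancing time (a new reading comes with each control period).
- get_image(name): name is "scene" or "side" or "wrist"; returns the picture (420x560x3 uint8, red, green, blue); there is no depth.
- camera_info(name): a dict with "fovy" (degrees; the focal length in pixels is half the picture's height over the tangent of half this angle, whatever the lens; pixels are square), "cx", "cy" (the principal point, pixels), "rvec" (rotation vector, rad) and "tvec" (3), from world to camera coordinates, as OpenCV has them; the wrist camera has in their place "hand_eye" (4x4, takes a point from camera to tool coordinates, whose origin is the TCP and whose axes are the flange's). Camera axes: x right, y down, z forward; pixel columns grow to the right and rows downward; lengths in m; the calibration is good to about 2 mm. The wrist camera is an equidistant fisheye: a pixel r from the principal point sees the ray r / f radians off the axis. A picture is of the moment at which its call begins: read the wrist's pose just before it. camera_info takes no time and is no camera call.
- env.sign_off(): hands the job in, once; it reports no verdict.
The state is a dict: "time": time; "qpos": joint angles; "dq": joint speeds; "tau": joint torques, N m; "ee_pos": TCP position; "tool_rot": TCP orientation; "wrist_force": force on the tool from outside, world axes, zero at the start; "moment": the same for the moment, N m; "gripper_width": opening from 0.0 (shut) to 1.0 (fully open).
Only numpy, scipy, OpenCV 4.12 (cv2) and the standard library are available. Lean on these libraries where they do the work, as an engineer would, in place of code of your own. Each camera call takes 0.05 s, during which the arm holds its last target.

## Working session

There is one attempt and no reset: what is moved stays moved. The work goes in short steps, Python scripts to look and compute and a tool call to move; the robot and the scene stay as the last step left them, time stands still between calls to the robot, and variables do not carry over. Pictures are saved under pics/ and viewed, and the job is handed in when it is done.

Besides the shell and the picture viewer there is one more tool, called after "Emit:" as name([rows], argument=value, ...), one row to a line, values as JSON. play_rows: Moves the arm, as the interface text tells. Its arguments: {"type":"object","properties":{"motion":{"type":"array","items":{"type":"array","items":{"type":"number"}}},"force":{"type":"number"}},"required":["motion"]}

```bash
ls; mkdir -p pics
python3 - <<'E'
from bench import status,get_image,camera_info,env
import cv2
o=status.get_obs(); print(o)
for n in ["scene","side","wrist"]:
    print(n,camera_info(n))
    cv2.imwrite(f"pics/{n}0.png",get_image(n)[:,:,::-1])
E
```

```text
pics
{'time': 0.0, 'qpos': array([ 5.96752227e+01,  3.02766824e+01,  8.21561674e+01, -1.80744001e-03,
        6.76858141e+01, -1.02268032e+01]), 'dq': array([ 0.00210724,  0.05630722, -0.08285508,  0.02602638, -0.11615721,
       -0.06756378]), 'tau': array([ 9.03946457e-04, -4.40039062e+01, -1.76594514e+01,  6.33924454e-02,
        5.82376169e-02, -1.94509689e-04]), 'ee_pos': array([0.21433739, 0.58625585, 0.18319738]), 'tool_rot': array([[-9.39110356e-01,  3.43614169e-01, -1.02049692e-03],
       [ 3.43615517e-01,  9.39108688e-01, -1.80243920e-03],
       [ 3.39013873e-04, -2.04334789e-03, -9.99997855e-01]]), 'wrist_force': array([ 0.33081227, -0.78294715, -0.60381273]), 'moment': array([2.97028616e-02, 2.02522991e-02, 4.92835376e-05]), 'gripper_width': 1.0069152193575197}
scene {'fovy': 46.29175171964799, 'cx': 275.73388408766715, 'cy': 219.20705149645167, 'rvec': array([ 2.23104765, -0.92683457,  0.36974053]), 'tvec': array([-0.40887415,  0.36003758,  0.96571138])}
side {'fovy': 46.44395212016845, 'cx': 292.1434802800726, 'cy': 201.5439437493246, 'rvec': array([ 1.96046788,  0.48057016, -0.30422449]), 'tvec': array([-0.51582842, -0.06189793,  1.56467957])}
wrist {'fovy': 65.70646984690485, 'cx': 275.3739683388647, 'cy': 207.65318844757627, 'hand_eye': array([[-5.96585157e-04, -9.59072105e-01, -2.83161335e-01,
         7.82836044e-02],
       [ 9.99999101e-01, -9.12198562e-04,  9.82759786e-04,
        -5.30609272e-04],
       [-1.20083686e-03, -2.83160495e-01,  9.59071787e-01,
        -2.00209307e-01],
       [ 0.00000000e+00,  0.00000000e+00,  0.00000000e+00,
         1.00000000e+00]])}
```

View pics/scene0.png

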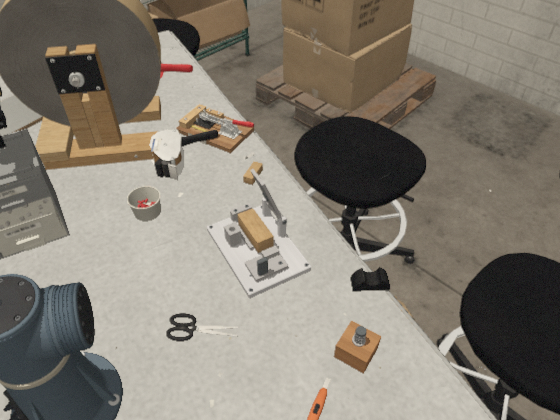

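View pics/side0.png

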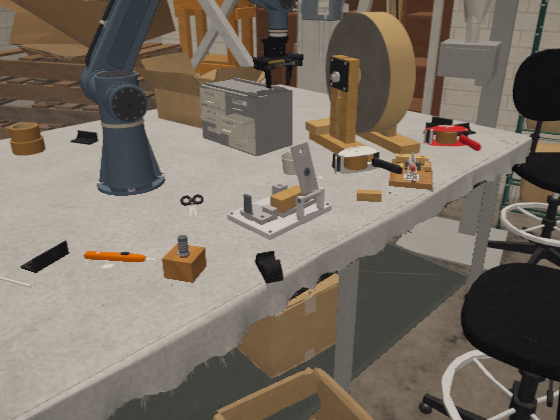

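View pics/wrist0.png

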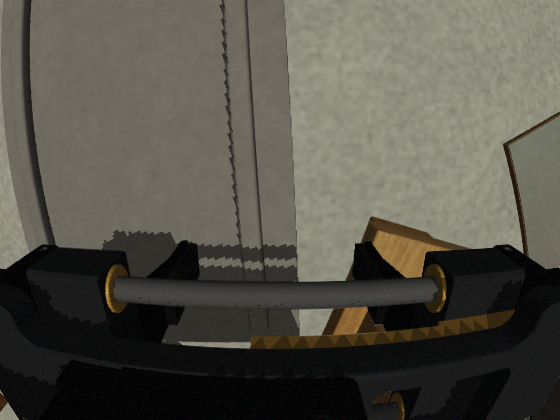

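The scene picture shows the jig near (258,250), its jaw at the lower end around (265,265), the stand with the pin at (358,340), the saddle at (370,280) and the tub at (146,204). I'll zoom in to measure.

Run:
```python
import cv2
a=cv2.imread("pics/scene0.png")
cv2.imwrite("pics/s_jig.png",cv2.resize(a[165:300,195:325],None,fx=5,fy=5,interpolation=cv2.INTER_CUBIC)[:600,:800] if 0 else cv2.resize(a[180:300,195:325],None,fx=5,fy=5,interpolation=cv2.INTER_CUBIC))
cv2.imwrite("pics/s_st.png",cv2.resize(a[255:375,320:420],None,fx=5,fy=5,interpolation=cv2.INTER_CUBIC))
b=cv2.imread("pics/side0.png")
cv2.imwrite("pics/d_jig.png",cv2.resize(b[135:240,220:340],None,fx=5,fy=5,interpolation=cv2.INTER_CUBIC))
cv2.imwrite("pics/d_st.png",cv2.resize(b[220:290,150:300],None,fx=5,fy=5,interpolation=cv2.INTER_CUBIC))
```

```text
(no output)
```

View pics/s_jig.png

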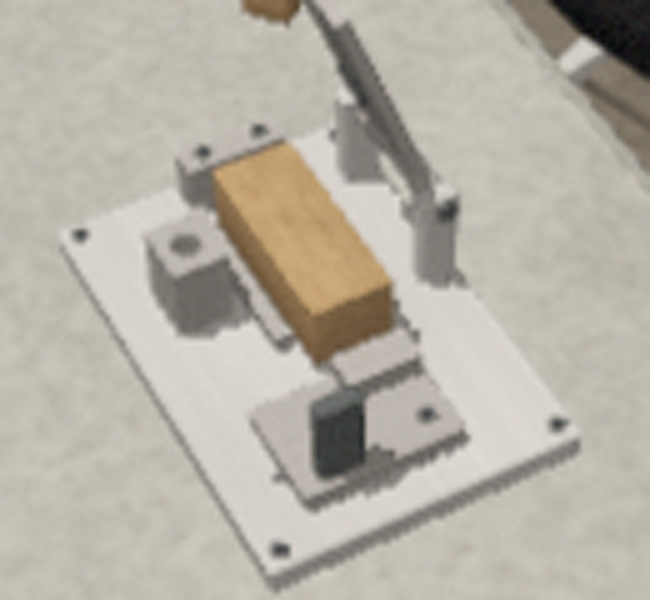

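View pics/s_st.png

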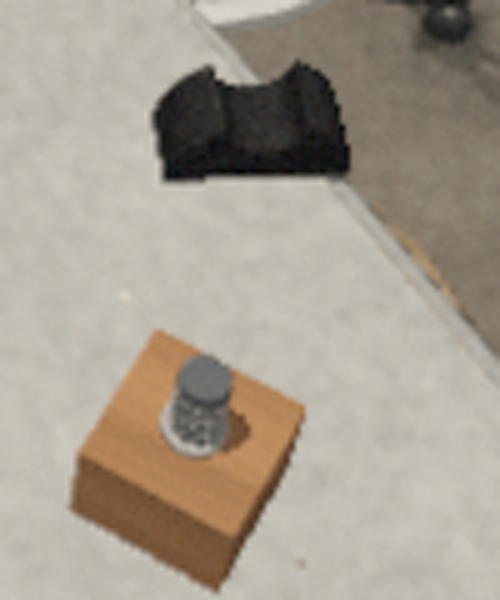

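View pics/d_jig.png

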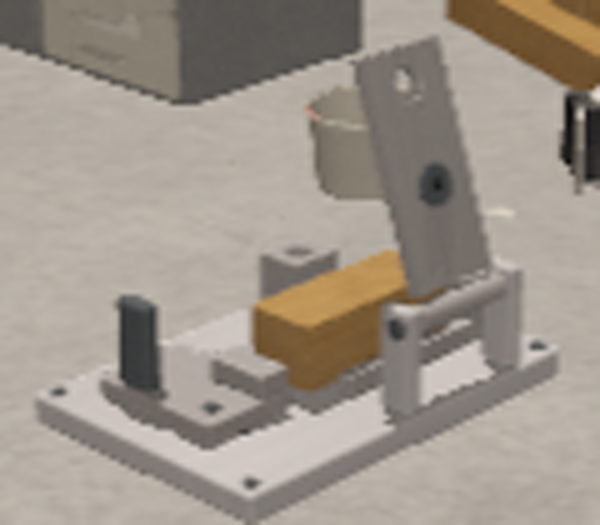

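View pics/d_st.png

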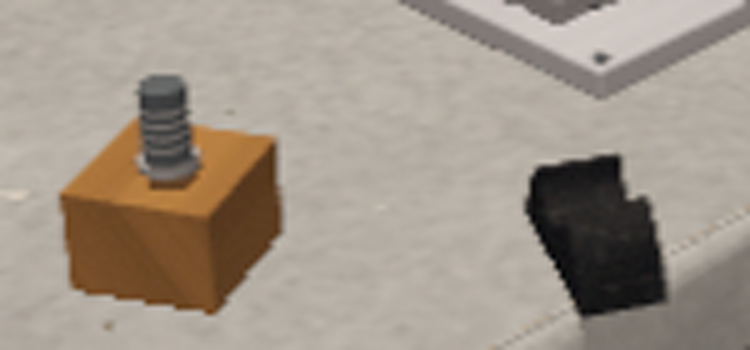

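```bash
cat > h.py <<'E'
import numpy as np,cv2
from bench import camera_info
def cam(n):
    c=camera_info(n); f=210/np.tan(np.radians(c["fovy"])/2)
    return c,np.array([[f,0,c["cx"]],[0,f,c["cy"]],[0,0,1]])
CA={n:cam(n) for n in("scene","side")}
def proj(n,P):
    c,K=CA[n]; return cv2.projectPoints(np.atleast_2d(np.array(P,float)),c["rvec"],c["tvec"],K,None)[0][:,0]
def J(p,P): # p=x,y,yaw
    P=np.atleast_2d(np.array(P,float)); c,s=np.cos(p[2]),np.sin(p[2])
    return P@np.array([[c,s,0],[-s,c,0],[0,0,1]])+[p[0],p[1],0]
E
python3 - <<'E'
from h import *
from scipy.optimize import least_squares
S=lambda u,v:(195+u/5-.4,180+v/5-.4)
D=lambda u,v:(220+u/5-.4,135+v/5-.4)
def leafpt(a,r,w,t=0.004): # outer face
    ca,sa=np.cos(a),np.sin(a)
    return (0.075-r*ca+t*sa, w, .068+r*sa+t*ca)
def obs(q):
    x,y,w,j,a,b=q
    L=[]
    h=.018
    L+=[("scene",(-.085,-.165,h),S(272,570)),("scene",(.085,-.165,h),S(580,437)),("scene",(-.085,.08,h),S(62,237)),
    ("scene",(-.045,0,.063),S(185,244)),("scene",(-.032,-.145+j,.08),S(338,402)),
    ("scene",(-.0125,b-.055,.063),S(315,312)),("scene",(.0325,b-.055,.063),S(390,282)),("scene",(.0325,b+.055,.063),S(290,142)),("scene",(-.0125,b+.055,.063),S(215,172)),
    ("side",(-.085,-.165,h),D(38,403)),("side",(.085,-.165,h),D(250,505)),("side",(.085,.08,h),D(558,348)),
    ("side",(-.045,0,.063),D(299,251)),("side",(-.032,-.145+j,.08),D(138,298)),
    ("side",leafpt(a,.14,-.03),D(355,66)),("side",leafpt(a,.14,.03),D(437,37)),("side",leafpt(a,.12,0),D(405,82)),
    ("side",(-.0125,b-.055,.063),D(253,307)),("side",(.0325,b-.055,.063),D(315,330))]
    # correct jig frame
    return L
def res(q):
    L=obs(q);r=[]
    for n,P,uv in L: r+=list(proj(n,J(q[:3],P))[0]-uv)
    return np.array(r)
best=None
for w in np.arange(0,6.3,.8):
    s=least_squares(res,[.5,0.1,w,.006,1.2,-.012],loss="soft_l1")
    if best is None or s.cost<best.cost: best=s
s=best;print(s.cost,s.x,np.degrees(s.x[2]));print(res(s.x).reshape(-1,2).round(1).tolist())
q=s.x
print("tab",J(q,(-.032,-.145+q[3],.08)),"hole",J(q,(-.045,0,.063)),"edge",J(q,leafpt(q[4],.14,0)))
np.save("q.npy",q)
# stand / pin
def tri(a,b):
    P=[]
    for n in("scene","side"):
        c,K=CA[n];R=cv2.Rodrigues(c["rvec"])[0];P.append(K@np.c_[R,c["tvec"]])
    X=cv2.triangulatePoints(P[0],P[1],np.array(a,float),np.array(b,float))[:,0];return X[:3]/X[3]
S2=lambda u,v:(320+u/5-.4,255+v/5-.4); D2=lambda u,v:(150+u/5-.4,220+v/5-.4)
def rs(p):
    h=.035;r=[]
    for n,P,uv in [("scene",(-h,-h,.05),S2(80,455)),("scene",(h,-h,.05),S2(238,533)),("scene",(h,h,.05),S2(305,407)),("scene",(-h,h,.05),S2(157,330)),
     ("scene",(0,0,.091),S2(205,382)),("side",(0,0,.091),D2(162,80)),
     ("side",(-h,-h,.05),D2(62,197)),("side",(h,-h,.05),D2(210,215)),("side",(h,h,.05),D2(278,140))]:
        r+=list(proj(n,J(p,P))[0]-uv)
    return np.array(r)
for w in (0,-.5,.5,-1,1):
    s=least_squares(rs,[.5,-.1,w],loss="soft_l1");print("stand",s.cost,s.x)
print(res and rs(s.x).reshape(-1,2).round(1).tolist())
print("pintop tri",tri(S2(205,382),D2(162,80)), "saddle",tri(S2(255,125),D2(600,230)))
E
```

```text
11.967460113453274 [ 0.54496696  0.05938332 -0.28036036  0.01227593  1.21778179 -0.01469204] -16.063465302969632
[[0.1, 0.9], [1.9, -1.1], [-0.9, -1.5], [0.8, -0.2], [0.3, -1.1], [-0.2, 0.2], [1.4, -0.7], [0.5, -1.0], [-0.4, -0.8], [-1.8, -1.9], [-0.4, -1.3], [0.7, -0.3], [-0.5, -0.1], [-0.6, 0.1], [0.3, -1.1], [-0.5, -0.5], [0.1, 0.4], [-1.0, -0.7], [-1.6, -0.5]]
tab [[ 0.47749137 -0.05930418  0.08      ]] hole [[0.50172395 0.07183491 0.063     ]] edge [[0.57413333 0.05098502 0.20074978]]
stand 89.05122614367534 [ 0.48491501 -0.33261468 -1.26466558]
stand 89.0512261401229 [ 0.48491502 -0.33261467 -1.26466293]
stand 89.0512261399534 [ 0.48491502 -0.33261467 -1.26466263]
stand 89.05122614260667 [ 0.48491501 -0.33261468 -1.26466501]
stand 89.05122614140727 [ 0.48491502 -0.33261468 -1.26466423]
[[0.3, 0.9], [1.5, -0.0], [-0.2, -2.7], [-2.3, -0.7], [0.3, -1.7], [-0.6, 0.5], [12.2, -15.8], [-30.1, -3.3], [-12.5, 14.8]]
pintop tri [ 0.48379903 -0.33225923  0.08996572] saddle [ 0.65048485 -0.24366694  0.01397617]
```

```bash
cat >> h.py <<'E'
def tri(a,b):
    P=[]
    for n in("scene","side"):
        c,K=CA[n];R=cv2.Rodrigues(c["rvec"])[0];P.append(K@np.c_[R,c["tvec"]])
    X=cv2.triangulatePoints(P[0],P[1],np.array(a,float),np.array(b,float))[:,0];return X[:3]/X[3]
def ray(n,uv,z):
    c,K=CA[n];R=cv2.Rodrigues(c["rvec"])[0];C=-R.T@c["tvec"];d=R.T@np.linalg.solve(K,[uv[0],uv[1],1]);return C+d*(z-C[2])/d[2]
from scipy.spatial.transform import Rotation as Ro
def go(T,yaw_y,P0=None,R0=None,Rt=None):
    # TCP target T, tool down with tool y at world angle yaw_y deg
    from bench import status
    o=status.get_obs(); P0=o["ee_pos"] if P0 is None else P0; R0=o["tool_rot"] if R0 is None else R0
    if Rt is None:
        a=np.radians(yaw_y); y=np.array([np.cos(a),np.sin(a),0]); z=np.array([0,0,-1.]); Rt=np.c_[np.cross(y,z),y,z]
    t=R0.T@(np.array(T)-P0); rv=Ro.from_matrix(R0.T@Rt).as_rotvec()
    return (rv/np.pi).round(4),(t/.12).round(4)
E
python3 - <<'E'
from h import *
for uv,z in [((45,160),0),((180,155),0),((45,55),.25),((105,45),.25),((65,240),0),((30,135),.1),((146,215),0)]: print(uv,ray("scene",uv,z).round(3))
print(tri((68,235),(292,148)),tri((35,135),(292,85)))
print(proj("side",[.215,.587,.184]),proj("scene",[.215,.587,.184]))
print(go((.477,-.059,.15),73.94))
E
```

```text
(45, 160) [0.325 0.724 0.   ]
(180, 155) [0.625 0.456 0.   ]
(45, 55) [0.465 0.819 0.25 ]
(105, 45) [0.618 0.749 0.25 ]
(65, 240) [0.208 0.39  0.   ]
(30, 135) [0.314 0.72  0.1  ]
(146, 215) [0.405 0.318 0.   ]
[ 0.26913012  0.51592196 -0.04124094] [0.28794791 0.54296786 0.22619933]
[[278.03876307  95.39709704]] [[  5.06906426 147.69189309]]
(array([-0.0005, -0.0001, -0.0224]), array([-3.9033, -4.2983,  0.2841]))
```

Emit:
play_rows([
  [0,0,-0.01,0,0,-0.25,100],
  [0,0,-0.022,0,0,-0.6,100],
  [0,0,-0.022,0,0,-0.9,100],
  [0,0,-0.022,0,0,-1,100],
])

```text
time: 0.48
ee_pos: [0.2161, 0.5895, 0.3104]
tool_rot: [[-0.961, 0.278, 0.005], [0.278, 0.961, 0.009], [-0.002, 0.01, -1.0]]
wrist_force: [0.5, 1.0, 0.5]
gripper_width: 1.004
```

Emit:
play_rows([
  [0,0,0,-0.1,-0.1,0,100],
  [0,0,0,-0.3,-0.35,0,100],
  [0,0,0,-0.52,-0.6,0,100],
  [0,0,0,-0.72,-0.85,0,100],
  [0,0,0,-0.85,-1,0,100],
])

```text
time: 0.9
ee_pos: [0.2796, 0.4399, 0.3038]
tool_rot: [[-0.96, 0.279, -0.001], [0.279, 0.96, -0.003], [-0.0, -0.003, -1.0]]
wrist_force: [-0.3, 0.0, -0.4]
gripper_width: 1.002
```

Emit:
play_rows([
  [0,0,0,-0.2,-0.24,0,100],
  [0,0,0,-0.4,-0.48,0,100],
  [0,0,0,-0.6,-0.72,0,100],
  [0,0,0,-0.85,-1,0,100],
])

```text
time: 1.23
ee_pos: [0.3422, 0.3013, 0.304]
tool_rot: [[-0.961, 0.277, -0.0], [0.277, 0.961, 0.0], [0.0, 0.0, -1.0]]
wrist_force: [0.3, 0.7, -0.2]
gripper_width: 1.003
```

Emit:
play_rows([
  [0,0,0,-0.2,-0.24,0,100],
  [0,0,0,-0.4,-0.48,0,100],
  [0,0,0,-0.6,-0.72,0,80],
  [0,0,0,-0.85,-1,0,60],
  [0,0,0,-0.85,-1,0,60],
])

```text
time: 1.65
ee_pos: [0.4102, 0.1535, 0.3042]
tool_rot: [[-0.959, 0.285, 0.002], [0.285, 0.959, -0.003], [-0.003, -0.003, -1.0]]
wrist_force: [0.9, 0.6, -0.4]
gripper_width: 0.853
```

Emit:
play_rows([
  [0,0,0,-0.2,-0.24,0,60],
  [0,0,0,-0.4,-0.48,0,60],
  [0,0,0,-0.6,-0.8,0,60],
  [0,0,0,-0.6,-1,0,60],
  [0,0,0,-0.6,-1,0,60],
])

```text
time: 2.07
ee_pos: [0.4429, 0.0198, 0.3038]
tool_rot: [[-0.959, 0.283, -0.001], [0.283, 0.959, -0.002], [0.001, -0.002, -1.0]]
wrist_force: [-0.3, -0.5, -0.0]
gripper_width: 0.612
```

```bash
cat >> h.py <<'E'
def snapw(name,st):
    from bench import status,get_image
    o=status.get_obs(); im=get_image("wrist"); cv2.imwrite(f"pics/{name}.png",im[:,:,::-1])
    np.savez(f"pics/{name}.npz",p=o["ee_pos"],R=o["tool_rot"]); return o
def projw(name,P):
    d=np.load(f"pics/{name}.npz"); c=camera_info("wrist"); f=210/np.tan(np.radians(c["fovy"])/2)
    H=c["hand_eye"]; X=(np.atleast_2d(P)-d["p"])@d["R"]; X=(X-H[:3,3])@H[:3,:3]
    r=np.linalg.norm(X[:,:2],axis=1); th=np.arctan2(r,X[:,2])
    return np.c_[c["cx"]+f*th*X[:,0]/r, c["cy"]+f*th*X[:,1]/r]
E
python3 - <<'E'
from h import *
print(snapw("w1",0)["ee_pos"])
q=np.load("q.npy")
im=cv2.imread("pics/w1.png")
for P in [(-.085,-.165,.018),(.085,-.165,.018),(-.085,.08,.018),(-.045,0,.063),(-.032,-.145+q[3],.08),(-.0125,q[5]-.055,.063)]:
    u=projw("w1",J(q,P))[0]; print(u.round(1)); cv2.drawMarker(im,tuple(int(t) for t in u.round()),(0,0,255),1,10)
cv2.imwrite("pics/w1m.png",im)
E
```

```text
[0.44293307 0.01984082 0.30375464]
[211.3 168.7]
[218.  268.8]
[369.9 168.2]
[322.8 200.8]
[227.8 213.8]
[273.8 223. ]
```

View pics/w1m.png

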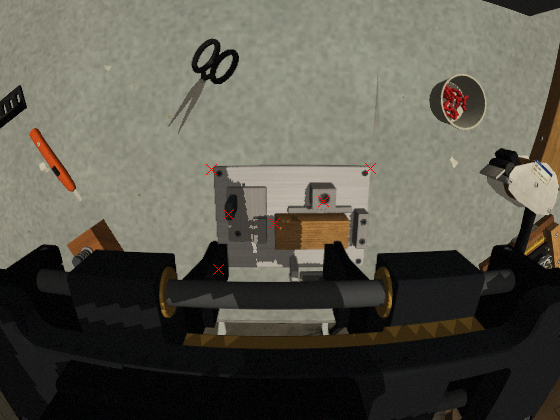

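The wrist view agrees with the fit to about 4 px (tab at about (231,207), post hole at about (323,196)). I'll refine with it.

Run:
```python
import cv2
a=cv2.imread("pics/w1.png")
cv2.imwrite("pics/w1z.png",cv2.resize(a[155:275,205:375],None,fx=4.7,fy=4.7,interpolation=cv2.INTER_CUBIC))
```

```text
(no output)
```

View pics/w1z.png

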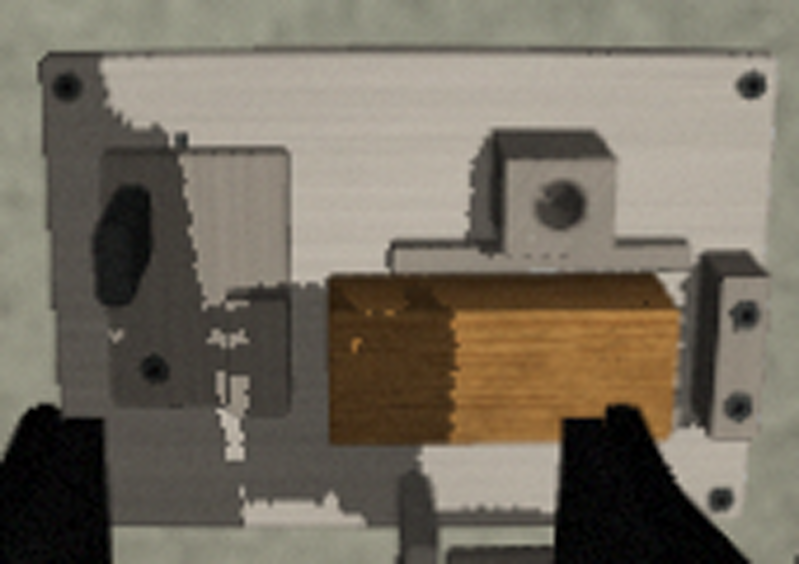

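```bash
cat > fit.py <<'E'
from h import *
from scipy.optimize import least_squares
S=lambda u,v:(195+u/5-.4,180+v/5-.4)
D=lambda u,v:(220+u/5-.4,135+v/5-.4)
W=lambda u,v:(205+u/4.7-.4,155+v/4.7-.4)
def leafpt(a,r,w,t=0.004):
    ca,sa=np.cos(a),np.sin(a)
    return (0.075-r*ca+t*sa, w, .068+r*sa+t*ca)
def obs(q):
    x,y,w,j,a,b=q[:6]; h=.018
    return [("scene",(-.085,-.165,h),S(272,570)),("scene",(.085,-.165,h),S(580,437)),("scene",(-.085,.08,h),S(62,237)),
    ("scene",(-.045,0,.063),S(185,244)),("scene",(-.032,-.145+j,.08),S(338,402)),
    ("scene",(-.0125,b-.055,.063),S(315,312)),("scene",(.0325,b-.055,.063),S(390,282)),("scene",(.0325,b+.055,.063),S(290,142)),("scene",(-.0125,b+.055,.063),S(215,172)),
    ("side",(-.085,-.165,h),D(38,403)),("side",(.085,-.165,h),D(250,505)),("side",(.085,.08,h),D(558,348)),
    ("side",(-.045,0,.063),D(299,251)),("side",(-.032,-.145+j,.08),D(138,298)),
    ("side",leafpt(a,.14,-.03),D(355,66)),("side",leafpt(a,.14,.03),D(437,37)),("side",leafpt(a,.12,0),D(405,82)),
    ("side",(-.0125,b-.055,.063),D(253,307)),("side",(.0325,b-.055,.063),D(315,330)),
    ("w1",(-.085,-.165,h),W(45,57)),("w1",(-.085,.08,h),W(775,57)),("w1",(-.045,0,.063),W(560,205)),("w1",(-.0125,b+.055,.063),W(680,310)),("w1",(-.0125,b-.055,.063),W(332,308)),("w1",(.0325,b-.055,.063),W(332,443)),("w1",(-.032,-.145+j,.08),W(116,256))]
def res(q,w=1):
    r=[]
    for n,P,uv in obs(q):
        p=J(q[:3],P)
        wt=1.5 if n=="w1" else 1
        r+=list(((projw(n,p) if n=="w1" else proj(n,p)+(q[6:8] if n=="scene" else q[8:10]))[0]-uv)*wt)
    return np.r_[r,np.array(q[6:])]
if __name__=="__main__":
    s=least_squares(res,list(np.load("q.npy"))[:6]+[0]*4,loss="soft_l1");q=s.x
    print(s.cost,q.round(4),np.degrees(q[2]));print(s.fun[:-4].reshape(-1,2).round(1).tolist())
    print("tab",J(q,(-.032,-.145+q[3],.08)),"hole",J(q,(-.045,0,.063)),"edge",J(q,leafpt(q[4],.14,0)))
    np.save("q.npy",q)
    print(go((*J(q,(-.032,-.145+q[3],.08))[0,:2],.048),90+np.degrees(q[2])))
E
python3 fit.py
```

```text
18.1263641762652 [ 0.5421  0.0614 -0.2859  0.013   1.2056 -0.0141  1.1582  0.4738  1.1878
  0.9325] -16.382682269857135
[[-0.7, 1.6], [1.4, -0.2], [-1.0, -1.1], [0.5, 0.4], [-0.6, -0.6], [-0.7, 0.7], [0.9, -0.1], [0.3, -0.5], [-0.7, -0.4], [-1.1, -1.6], [-0.2, -1.1], [1.2, 0.3], [0.2, 0.4], [0.1, 0.4], [0.3, -0.5], [-0.4, 0.1], [0.2, 1.0], [-0.3, -0.4], [-1.0, -0.2], [-2.9, -1.2], [2.2, -0.5], [0.2, 0.5], [1.8, -0.6], [-0.4, 0.5], [-0.3, 0.7], [-0.2, 2.8]]
tab [[ 0.47413463 -0.05620273  0.08      ]] hole [[0.49888929 0.07409121 0.063     ]] edge [[0.56963    0.05329431 0.2001949 ]]
(array([-0.    , -0.0004, -0.0001]), array([-0.4385, -0.5527,  2.131 ]))
```

Emit:
play_rows([
  [0,0,0,-0.2,-0.25,0.1,60],
  [0,0,0,-0.4,-0.5,0.3,60],
  [0,0,0,-0.44,-0.55,0.6,60],
  [0,0,0,-0.44,-0.55,0.9,60],
  [0,0,0,-0.44,-0.55,1,60],
])

```text
time: 2.53
ee_pos: [0.4722, -0.0524, 0.1798]
tool_rot: [[-0.96, 0.279, -0.008], [0.279, 0.96, 0.004], [0.009, 0.001, -1.0]]
wrist_force: [-0.2, 0.1, -0.8]
gripper_width: 0.597
```

Emit:
play_rows([
  [0,0,0,0,0,0.25,60],
  [0,0,0,0,0,0.35,60],
  [0,0,0,0,0,0.4,60],
  [0,0,0,0,0,0.4,60],
])

```text
time: 2.87
ee_pos: [0.4744, -0.0526, 0.1349]
tool_rot: [[-0.961, 0.277, -0.003], [0.277, 0.961, 0.002], [0.003, 0.001, -1.0]]
wrist_force: [-0.1, -0.2, 0.9]
gripper_width: 0.6
```

Run:
```python
from h import *
from bench import get_image
q=np.load("q.npy")
snapw("w2",0)
a=cv2.imread("pics/w2.png")
u=projw("w2",J(q,(-.032,-.145+q[3],.08)))[0];print(u)
cv2.drawMarker(a,tuple(int(t) for t in u),(0,0,255),1,8);cv2.imwrite("pics/w2m.png",a)
s=get_image("scene")[:,:,::-1];d=get_image("side")[:,:,::-1]
cv2.imwrite("pics/sd2.png",np.hstack([cv2.resize(s[170:310,190:330],None,fx=2.8,fy=2.8),cv2.resize(d[110:250,200:340],None,fx=2.8,fy=2.8)]))
```

```text
[271.35905211 212.2082082 ]
```

View pics/w2m.png

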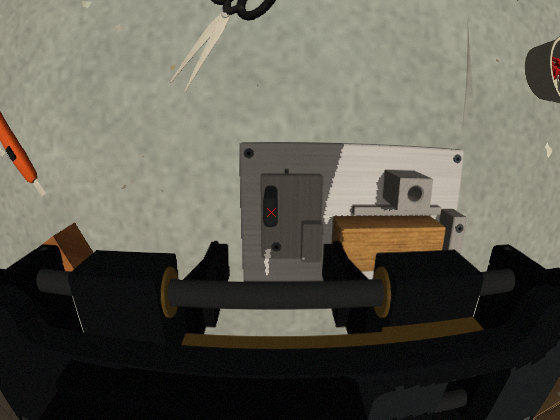

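View pics/sd2.png

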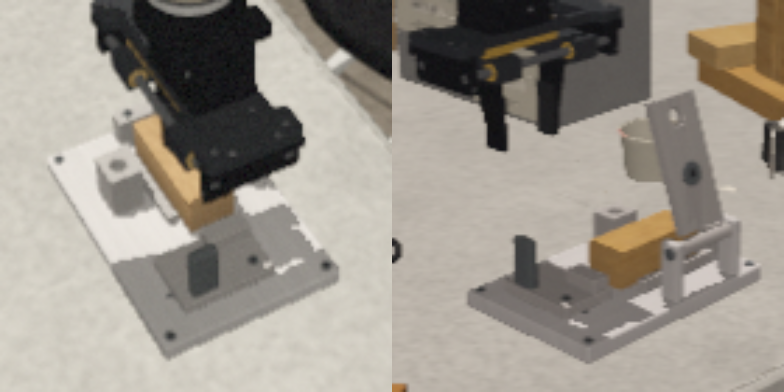

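Emit:
play_rows([
  [0,0,0,0,-0.03,0.15,60],
  [0,0,0,0,-0.03,0.35,60],
  [0,0,0,0,-0.03,0.55,60],
  [0,0,0,0,-0.03,0.68,60],
  [0,0,0,0,-0.03,0.72,60],
  [0,0,0,0,-0.03,0.72,60],
])

```text
time: 3.52
ee_pos: [0.4745, -0.0576, 0.0497]
tool_rot: [[-0.961, 0.278, -0.0], [0.278, 0.961, 0.0], [0.0, 0.0, -1.0]]
wrist_force: [-0.9, -0.1, 0.4]
gripper_width: 0.599
```

Run:
```python
from h import *
from bench import get_image
s=get_image("scene")[:,:,::-1];d=get_image("side")[:,:,::-1]
cv2.imwrite("pics/sd3.png",np.hstack([cv2.resize(s[170:310,190:330],None,fx=2.8,fy=2.8),cv2.resize(d[110:250,200:340],None,fx=2.8,fy=2.8)]))
```

```text
(no output)
```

View pics/sd3.png

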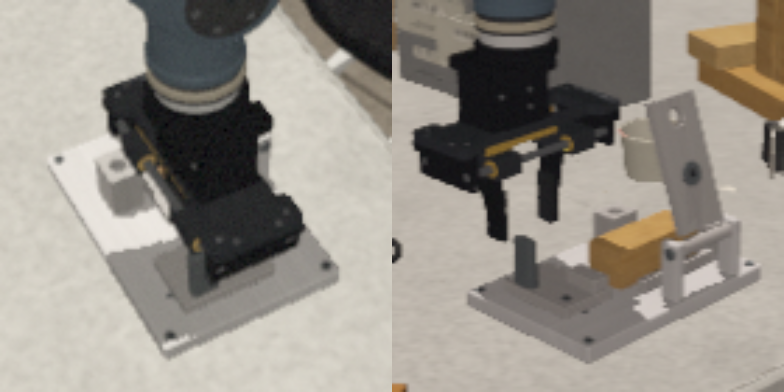

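Run:
```python
from h import *
from bench import status
o=status.get_obs();p=o["ee_pos"];R=o["tool_rot"];print(p,o["qpos"])
for n,(a,b) in {"scene":(190,170),"side":(200,110)}.items():
    for s in(-1,0,1): print(n,((proj(n,p+R[:,1]*s*.026)[0]-[a,b])*2.8).round(), "x390 offset for side")
snapw("w3",0)
```

```text
[ 0.47548227 -0.05801777  0.05085074] [-2.03566023e+01  3.20172900e+01  1.09657598e+02  2.13111426e-03
  3.81859136e+01 -9.42275597e+01]
scene [216. 294.] x390 offset for side
scene [201. 272.] x390 offset for side
scene [186. 250.] x390 offset for side
side [110. 272.] x390 offset for side
side [131. 263.] x390 offset for side
side [151. 255.] x390 offset for side
```

View pics/w3.png

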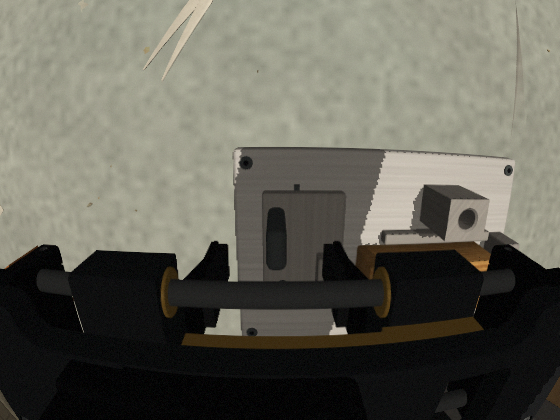

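Run:
```python
from h import *
d=np.load("pics/w3.npz");p,R=d["p"],d["R"]
im=cv2.imread("pics/w3.png")
q=np.load("q.npy")
for t in [(0,.026,0),(0,-.026,0),(0,0,0),(.0,.026,-.04),(.0,-.026,-.04)]:
    u=projw("w3",p+R@np.array(t))[0];print(t,u.round());cv2.drawMarker(im,tuple(int(x) for x in u),(0,255,0),0,8)
for P in [(-.085,-.165,.018),(-.085,.08,.018),(-.045,0,.063),(-.032,-.145+q[3],.08)]:
    u=projw("w3",J(q,P))[0]; print(P,u.round(1)); cv2.drawMarker(im,tuple(int(t) for t in u),(0,0,255),1,10)
cv2.imwrite("pics/w3m.png",im)
from bench import get_image
for n in("scene","side"):
    im=np.ascontiguousarray(get_image(n)[:,:,::-1])
    for s in(-1,0,1):
        for z in (0,-.07):
            u=proj(n,p+R@np.array([0,s*.026,z]))[0]
            cv2.circle(im,tuple(int(x) for x in u.round()),1,(0,255,0) if z==0 else (0,0,255),-1)
    x,y=(170,120) if n=="scene" else (190,80)
    cv2.imwrite(f"pics/chk_{n}.png",cv2.resize(im[y:y+180,x:x+180],None,fx=3.3,fy=3.3,interpolation=cv2.INTER_NEAREST))
```

```text
(0, 0.026, 0) [315. 235.]
(0, -0.026, 0) [237. 235.]
(0, 0, 0) [276. 236.]
(0.0, 0.026, -0.04) [323. 262.]
(0.0, -0.026, -0.04) [229. 262.]
(-0.085, -0.165, 0.018) [232.1 147.1]
(-0.085, 0.08, 0.018) [517.  159.3]
(-0.045, 0, 0.063) [468.  219.4]
(-0.032, np.float64(-0.13198599964213903), 0.08) [278.3 251.2]
```

View pics/w3m.png

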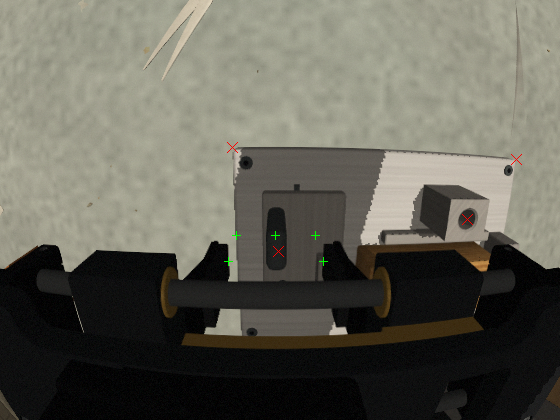

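View pics/chk_scene.png

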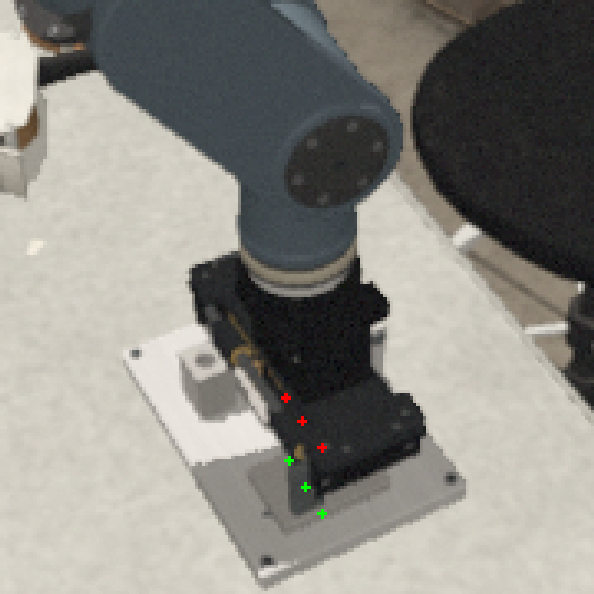

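View pics/chk_side.png

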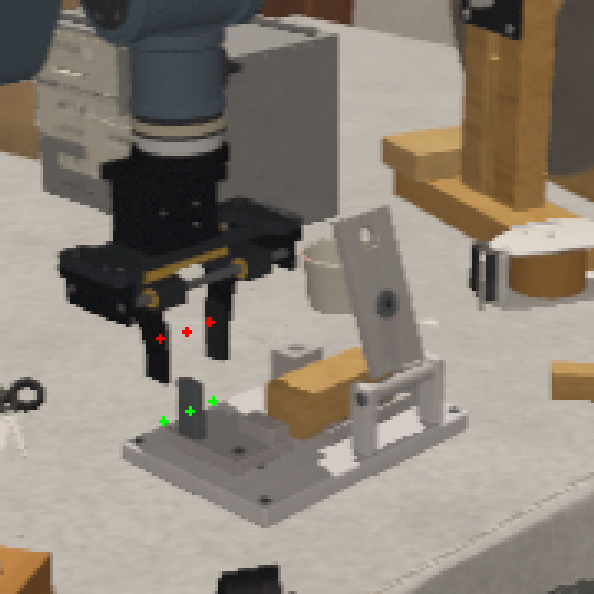

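```bash
cat > chk.py <<'E'
from h import *
from bench import get_image,status
import sys
def draw(tag,dz=0,w=.6):
    o=status.get_obs();p,R=o["ee_pos"],o["tool_rot"]
    for n in("scene","side"):
        c,K=CA[n];Rm=cv2.Rodrigues(c["rvec"])[0];print(n,"cam at",(-Rm.T@c["tvec"]).round(3))
        im=np.ascontiguousarray(get_image(n)[:,:,::-1]);x,y=(170,120) if n=="scene" else (190,80)
        im=cv2.resize(im[y:y+180,x:x+180],None,fx=3.3,fy=3.3)
        pt=lambda t:tuple(int(v) for v in ((proj(n,p+R@np.array(t))[0]-[x-.5,y-.5])*3.3))
        B=[(a,b,-.07+dz) for a,b in((-.0375,-.095),(.0375,-.095),(.0375,.095),(-.0375,.095))]
        for i in range(4): cv2.line(im,pt(B[i]),pt(B[(i+1)%4]),(0,0,255),1)
        for s in(-1,1): cv2.line(im,pt((0,s*.0435*w,-.07+dz)),pt((0,s*.0435*w,dz)),(0,255,0),1)
        cv2.line(im,pt((0,0,0)),pt((0,0,-.3)),(255,0,255),1)
        cv2.imwrite(f"pics/{tag}_{n}.png",im)
draw(sys.argv[1])
E
python3 chk.py c4; python3 -c "
import cv2,numpy as np
cv2.imwrite('pics/c4.png',cv2.resize(np.hstack([cv2.imread('pics/c4_%s.png'%n) for n in('scene','side')]),(800,400)))"
```

```text
scene cam at [ 0.003 -0.574  0.949]
side cam at [ 1.124 -1.045  0.604]
```

View pics/c4_side.png

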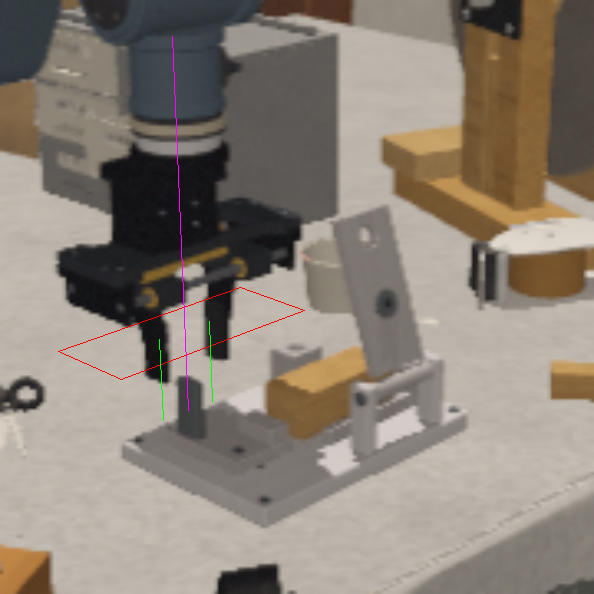

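View pics/c4_scene.png

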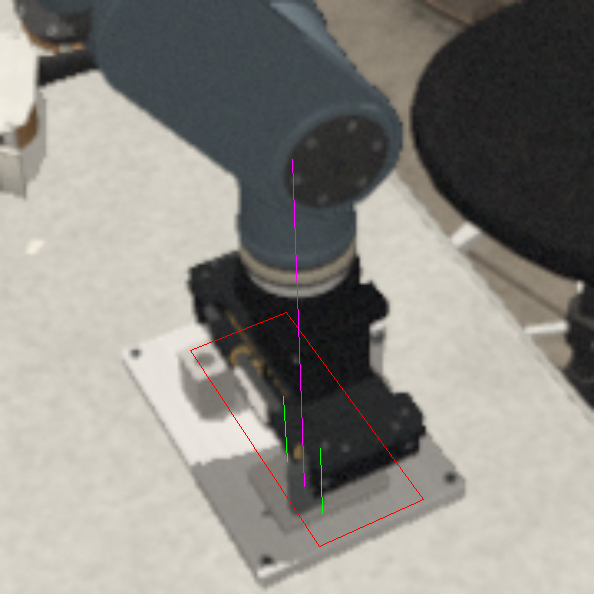

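The pictures put the fingertips about 40 mm higher than the reported TCP: in both views the tips are above the tab top, though the reported TCP is 30 mm below it. I'll close the gripper here. If it stops at about 14%, the tab is between the fingers; if it shuts fully, the pictures are right.

Emit:
play_rows([
  [0,0,0,0,0,0,5],
  [0,0,0,0,0,0,5],
  [0,0,0,0,0,0,5],
  [0,0,0,0,0,0,5],
  [0,0,0,0,0,0,5],
  [0,0,0,0,0,0,5],
  [0,0,0,0,0,0,5],
  [0,0,0,0,0,0,5],
], force=10)

```text
time: 4.53
ee_pos: [0.4743, -0.0577, 0.0497]
tool_rot: [[-0.961, 0.278, -0.0], [0.278, 0.961, 0.0], [0.0, 0.0, -1.0]]
wrist_force: [0.4, 0.3, -0.8]
gripper_width: 0.096
```

```bash
python3 chk.py c5
```

```text
scene cam at [ 0.003 -0.574  0.949]
side cam at [ 1.124 -1.045  0.604]
```

View pics/c5_side.png

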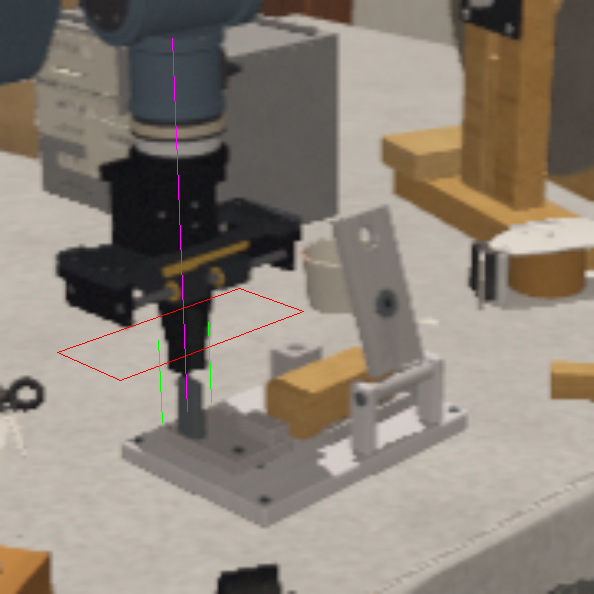

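Run:
```python
from h import *
from bench import status
p=status.get_obs()["ee_pos"]
for dz in (0,.03,.035,.04,.045,.05): print(dz,((proj("side",p+[0,0,dz])[0]-[190,80])*3.3).round(1),((proj("scene",p+[0,0,dz])[0]-[170,120])*3.3).round(1))
```

```text
0 [185.9 410.3] [301.3 486.9]
0.03 [184.5 376.2] [300.3 459.9]
0.035 [184.3 370.5] [300.2 455.3]
0.04 [184.  364.7] [300.  450.7]
0.045 [183.8 358.9] [299.9 446. ]
0.05 [183.5 353.1] [299.7 441.3]
```

View pics/c5_scene.png

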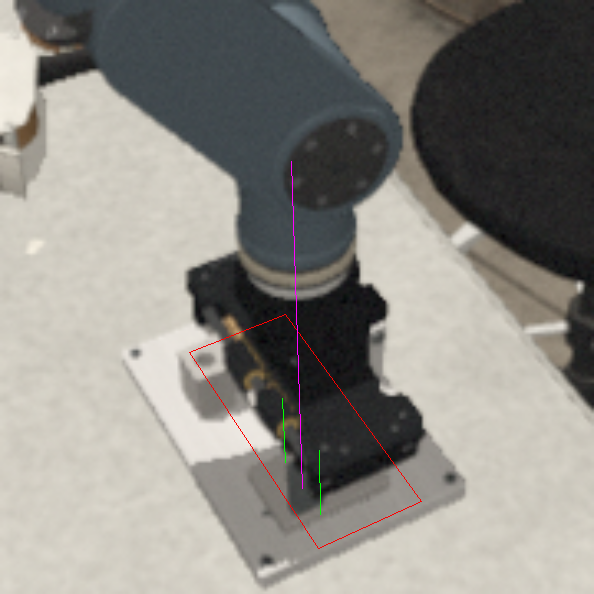

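The fingers passed 14% without a stop, so the true tip is about 35 mm behind the reported TCP. I'll use that offset: reopen, go lower, and check with force and opening.

Emit:
play_rows([
  [0,0,0,0,0,0,55],
  [0,0,0,0,0,0,55],
  [0,0,0,0,0,0,55],
  [0,0,0,0,0,0,55],
  [0,0,0,0,0,0,55],
  [0,0,0,0,0,0.08,55],
  [0,0,0,0,0,0.16,55],
  [0,0,0,0,0,0.22,55],
  [0,0,0,0,0,0.27,55],
  [0,0,0,0,0,0.27,55],
])

```text
time: 5.47
ee_pos: [0.4731, -0.0573, 0.0156]
tool_rot: [[-0.961, 0.278, -0.003], [0.278, 0.961, 0.001], [0.003, 0.0, -1.0]]
wrist_force: [0.3, -0.0, -0.6]
gripper_width: 0.546
```

Emit:
play_rows([
  [0,0,0,0,0,0,10],
  [0,0,0,0,0,0,10],
  [0,0,0,0,0,0,10],
  [0,0,0,0,0,0,10],
  [0,0,0,0,0,0,10],
  [0,0,0,0,0,0,10],
  [0,0,0,0,0,0,10],
], force=10)

```text
time: 6.05
ee_pos: [0.4745, -0.0577, 0.0176]
tool_rot: [[-0.961, 0.278, 0.0], [0.278, 0.961, -0.0], [-0.0, 0.0, -1.0]]
wrist_force: [1.0, 2.1, 1.0]
gripper_width: 0.136
```

```bash
python3 chk.py c6
```

```text
scene cam at [ 0.003 -0.574  0.949]
side cam at [ 1.124 -1.045  0.604]
```

View pics/c6_side.png

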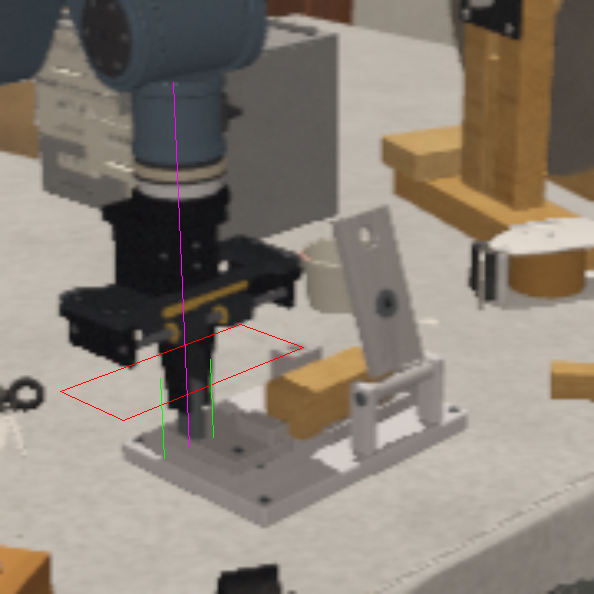

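Gripped the tab (opening 0.136, i.e. 11.9 mm). Now slide it along +y, watching the force.

Emit:
play_rows([
  [0,0,0,0,0.02,0,5],
  [0,0,0,0,0.05,0,5],
  [0,0,0,0,0.08,0,5],
  [0,0,0,0,0.11,0,5],
  [0,0,0,0,0.14,0,5],
  [0,0,0,0,0.17,0,5],
  [0,0,0,0,0.19,0,5],
  [0,0,0,0,0.2,0,5],
], force=30)

```text
time: 6.82
ee_pos: [0.4812, -0.0343, 0.0175]
tool_rot: [[-0.961, 0.277, 0.0], [0.277, 0.961, -0.0], [-0.0, -0.0, -1.0]]
wrist_force: [-1.4, -2.9, 5.1]
gripper_width: 0.132
```

Emit:
play_rows([
  [0,0,0,0,0.01,0,5],
  [0,0,0,0,0.02,0,5],
  [0,0,0,0,0.03,0,5],
  [0,0,0,0,0.03,0,5],
])

```text
time: 7.15
ee_pos: [0.4822, -0.0309, 0.0176]
tool_rot: [[-0.961, 0.278, 0.0], [0.278, 0.961, -0.0], [-0.0, 0.0, -1.0]]
wrist_force: [-1.3, -2.2, 5.5]
gripper_width: 0.14
```

Emit:
play_rows([
  [0,0,0,0,0.01,0,5],
  [0,0,0,0,0.02,0,5],
  [0,0,0,0,0.02,0,5],
])

```text
time: 7.4
ee_pos: [0.4823, -0.0303, 0.0175]
tool_rot: [[-0.961, 0.276, -0.001], [0.276, 0.961, -0.002], [0.0, -0.003, -1.0]]
wrist_force: [-4.6, -9.7, 6.1]
gripper_width: 0.136
```

Emit:
play_rows([
  [0,0,0,0,0.01,0,5],
  [0,0,0,0,0.02,0,5],
  [0,0,0,0,0.02,0,5],
])

```text
time: 7.65
ee_pos: [0.4823, -0.0304, 0.0176]
tool_rot: [[-0.962, 0.274, -0.002], [0.274, 0.962, -0.005], [0.001, -0.006, -1.0]]
wrist_force: [-8.5, -21.3, 6.1]
gripper_width: 0.134
```

The force rose to 22 N along −y with no further motion after about 28 mm of travel, so the block is against the stop. Check by camera before releasing.

Run:
```python
from h import *
from bench import get_image
snapw("w7",0)
s=get_image("scene")[:,:,::-1];d=get_image("side")[:,:,::-1]
cv2.imwrite("pics/sd7.png",np.hstack([cv2.resize(s[170:310,190:330],None,fx=2.8,fy=2.8),cv2.resize(d[130:250,220:340],None,fx=3.27,fy=3.27)]))
q=np.load("q.npy")
p=np.load("pics/w7.npz")["p"];c,sn=np.cos(q[2]),np.sin(q[2]);dd=p[:2]-q[:2]
print("jig frame",dd[0]*c+dd[1]*sn,-dd[0]*sn+dd[1]*c)
a=cv2.imread("pics/w7.png");cv2.imwrite("pics/w7z.png",cv2.resize(a[100:290,230:560],None,fx=2.4,fy=2.4))
```

```text
jig frame -0.03147078691296447 -0.10488670918423804
```

View pics/sd7.png

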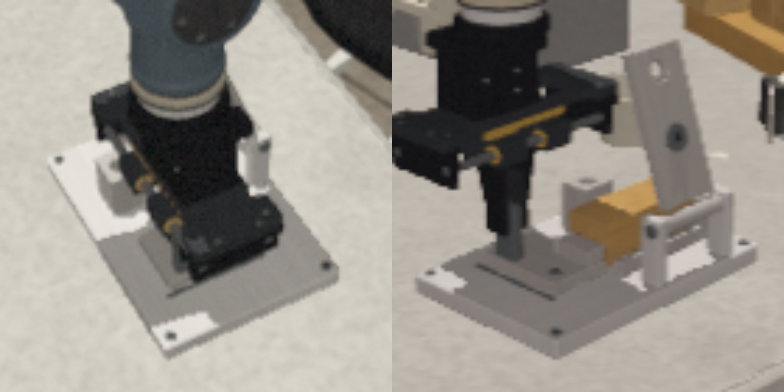

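View pics/w7z.png

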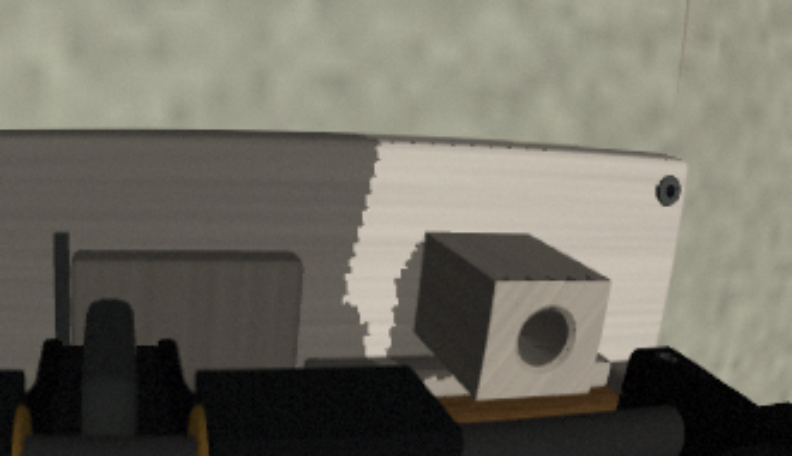

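Tab at jig y −0.105, which gives jaw travel 0.040 as required. The side view shows the block forward at the stop. Ease off, open and lift.

Emit:
play_rows([
  [0,0,0,0,-0.02,0,10],
  [0,0,0,0,-0.02,0,40],
  [0,0,0,0,-0.02,0,40],
  [0,0,0,0,-0.02,0,40],
  [0,0,0,0,-0.02,0,40],
  [0,0,0,0,-0.02,-0.1,40],
  [0,0,0,0,-0.02,-0.3,40],
  [0,0,0,0,-0.02,-0.6,0],
  [0,0,0,0,-0.02,-1,0],
])

```text
time: 8.55
ee_pos: [0.4808, -0.0278, 0.1305]
tool_rot: [[-0.961, 0.278, -0.005], [0.278, 0.961, 0.002], [0.006, 0.0, -1.0]]
wrist_force: [0.2, -0.6, -1.1]
gripper_width: 0.315
```

Emit:
play_rows([
  [0,0,0,0,0,-0.3,0],
  [0,0,0,0,0,-0.6,0],
  [0,0,0,0,0,-0.9,0],
  [0,0,0,0,0,-1,0],
  [0,0,0,0,0,-1,0],
])

```text
time: 8.97
ee_pos: [0.4852, -0.0289, 0.2547]
tool_rot: [[-0.961, 0.277, 0.009], [0.277, 0.961, -0.002], [-0.009, 0.0, -1.0]]
wrist_force: [0.3, -0.1, -0.4]
gripper_width: 0.022
```

Run:
```python
from h import *
from bench import get_image
s=get_image("scene")[:,:,::-1];d=get_image("side")[:,:,::-1]
cv2.imwrite("pics/sd8.png",np.hstack([cv2.resize(s[170:310,190:330],None,fx=2.8,fy=2.8),cv2.resize(d[130:250,220:340],None,fx=3.27,fy=3.27)]))
q=np.load("q.npy")
OFF=.035
T=J(q,(.075,0,.19-OFF))[0];print(T,go(T,90+np.degrees(q[2])))
T[2]=.25-OFF;print(go(T,90+np.degrees(q[2])))
```

```text
[0.6140172  0.04024503 0.155     ] (array([ 0.0001, -0.0002,  0.0015]), array([-0.8976,  0.8533,  0.7962]))
(array([ 0.0001, -0.0002,  0.0015]), array([-0.8974,  0.8534,  0.2962]))
```

View pics/sd8.png

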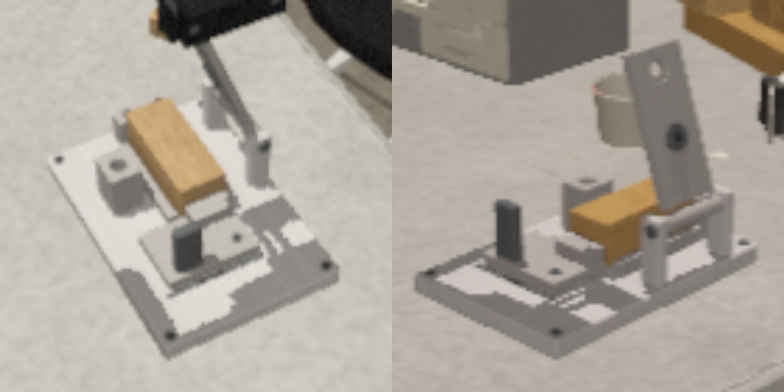

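Emit:
play_rows([
  [0,0,0,-0.2,0.2,0,0],
  [0,0,0,-0.4,0.4,0,0],
  [0,0,0,-0.6,0.6,0,0],
  [0,0,0,-0.8,0.8,0,0],
  [0,0,0,-0.98,0.85,0.1,0],
  [0,0,0,-0.98,0.85,0.4,0],
  [0,0,0,-0.98,0.85,0.7,0],
  [0,0,0,-0.98,0.85,0.95,0],
  [0,0,0,-0.98,0.85,1,0],
  [0,0,0,-0.98,0.85,1,0],
])

```text
time: 9.9
ee_pos: [0.6202, 0.037, 0.1261]
tool_rot: [[-0.961, 0.278, -0.011], [0.278, 0.961, 0.001], [0.011, -0.002, -1.0]]
wrist_force: [0.6, -0.1, -0.3]
gripper_width: 0.007
```

Run:
```python
from h import *
from bench import get_image,status
s=get_image("scene")[:,:,::-1];d=get_image("side")[:,:,::-1]
cv2.imwrite("pics/sd9.png",np.hstack([cv2.resize(s[150:290,190:330],None,fx=2.8,fy=2.8),cv2.resize(d[110:250,220:360],None,fx=2.8,fy=2.8)]))
q=np.load("q.npy");OFF=.035
p=status.get_obs()["ee_pos"];c,sn=np.cos(q[2]),np.sin(q[2]);dd=p[:2]-q[:2]
jx=dd[0]*c+dd[1]*sn;print("jig tip",jx,-dd[0]*sn+dd[1]*c,p[2]+OFF)
r=.098
for a in (1.2,1.1,1,.9,.8,.7,.6,.5,.4,.3,.2,.1,.05,0):
    x=.075-r*np.cos(a)+.004*np.sin(a)+.0095; z=.068+r*np.sin(a)+.004*np.cos(a)
    print(a,round((jx-x)/.12,3),round((p[2]+OFF-z)/.12,3))
```

```text
jig tip 0.08588447004984277 -0.0007888856854303093 0.16594173762568393
1.2 0.276 0.043
1.1 0.352 0.073
1 0.425 0.111
0.9 0.493 0.156
0.8 0.557 0.207
0.7 0.615 0.265
0.6 0.667 0.328
0.5 0.712 0.395
0.4 0.751 0.467
0.3 0.782 0.543
0.2 0.805 0.621
0.1 0.821 0.701
0.05 0.826 0.742
0 0.828 0.783
```

View pics/sd9.png

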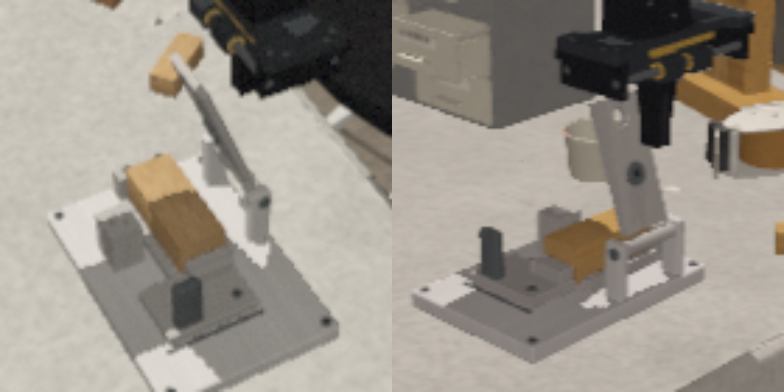

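Emit:
play_rows([
  [0,0,0,0.15,0,0.02,0],
  [0,0,0,0.28,0,0.04,0],
  [0,0,0,0.36,0,0.07,0],
  [0,0,0,0.43,0,0.11,0],
  [0,0,0,0.5,0,0.16,0],
  [0,0,0,0.56,0,0.21,0],
  [0,0,0,0.62,0,0.27,0],
  [0,0,0,0.67,0,0.33,0],
  [0,0,0,0.72,0,0.4,0],
  [0,0,0,0.76,0,0.47,0],
  [0,0,0,0.79,0,0.54,0],
  [0,0,0,0.8,0,0.58,0],
])

```text
time: 11.0
ee_pos: [0.5305, 0.0633, 0.0603]
tool_rot: [[-0.961, 0.278, -0.002], [0.278, 0.961, 0.0], [0.002, -0.0, -1.0]]
wrist_force: [-0.4, -0.3, -0.4]
gripper_width: 0.006
```

Run:
```python
from h import *
from bench import get_image,status
s=get_image("scene")[:,:,::-1];d=get_image("side")[:,:,::-1]
cv2.imwrite("pics/sd10.png",np.hstack([cv2.resize(s[150:290,190:330],None,fx=2.8,fy=2.8),cv2.resize(d[110:250,220:360],None,fx=2.8,fy=2.8)]))
```

```text
(no output)
```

View pics/sd10.png

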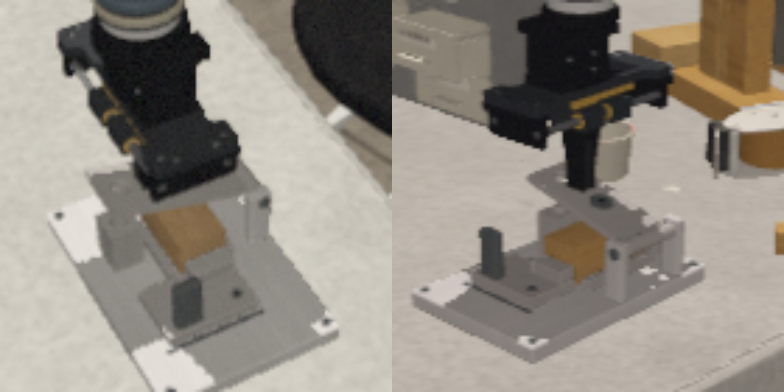

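Emit:
play_rows([
  [0,0,0,0.01,0,0.04,0],
  [0,0,0,0.02,0,0.08,0],
  [0,0,0,0.02,0,0.11,0],
  [0,0,0,0.02,0,0.14,0],
  [0,0,0,0.02,0,0.14,0],
])

```text
time: 11.52
ee_pos: [0.529, 0.0637, 0.0439]
tool_rot: [[-0.961, 0.278, -0.001], [0.278, 0.961, 0.0], [0.001, -0.0, -1.0]]
wrist_force: [0.2, 1.0, -0.2]
gripper_width: 0.007
```

Emit:
play_rows([
  [0,0,0,0,0,0.01,0],
  [0,0,0,0,0,0.02,0],
  [0,0,0,0,0,0.03,0],
  [0,0,0,0,0,0.03,0],
])

```text
time: 11.85
ee_pos: [0.5295, 0.0637, 0.0409]
tool_rot: [[-0.961, 0.278, -0.0], [0.278, 0.961, -0.0], [0.0, -0.0, -1.0]]
wrist_force: [1.1, 0.2, 0.2]
gripper_width: 0.006
```

Emit:
play_rows([
  [0,0,0,0,0,0.01,0],
  [0,0,0,0,0,0.02,0],
  [0,0,0,0,0,0.03,0],
  [0,0,0,0,0,0.03,0],
])

```text
time: 12.18
ee_pos: [0.5295, 0.0638, 0.0378]
tool_rot: [[-0.961, 0.278, 0.0], [0.278, 0.961, 0.0], [-0.0, 0.0, -1.0]]
wrist_force: [-0.8, 0.1, 2.8]
gripper_width: 0.004
```

Emit:
play_rows([
  [0,0,0,0,0,0.01,0],
  [0,0,0,0,0,0.02,0],
  [0,0,0,0,0,0.02,0],
])

```text
time: 12.43
ee_pos: [0.5293, 0.0638, 0.0356]
tool_rot: [[-0.961, 0.278, -0.0], [0.278, 0.961, 0.0], [0.0, 0.0, -1.0]]
wrist_force: [-1.2, 0.1, 5.5]
gripper_width: 0.004
```

Emit:
play_rows([
  [0,0,0,0,0,0.01,0],
  [0,0,0,0,0,0.02,0],
  [0,0,0,0,0,0.02,0],
  [0,0,0,0,0,0.02,0],
])

```text
time: 12.77
ee_pos: [0.5292, 0.0639, 0.0339]
tool_rot: [[-0.961, 0.278, 0.0], [0.278, 0.961, 0.0], [-0.0, 0.0, -1.0]]
wrist_force: [-2.4, 0.3, 11.9]
gripper_width: 0.007
```

Run:
```python
from h import *
from bench import get_image,status
s=get_image("scene")[:,:,::-1];d=get_image("side")[:,:,::-1]
cv2.imwrite("pics/sd11.png",np.hstack([cv2.resize(s[150:290,190:330],None,fx=2.8,fy=2.8),cv2.resize(d[130:250,220:340],None,fx=3.27,fy=3.27)]))
```

```text
(no output)
```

View pics/sd11.png

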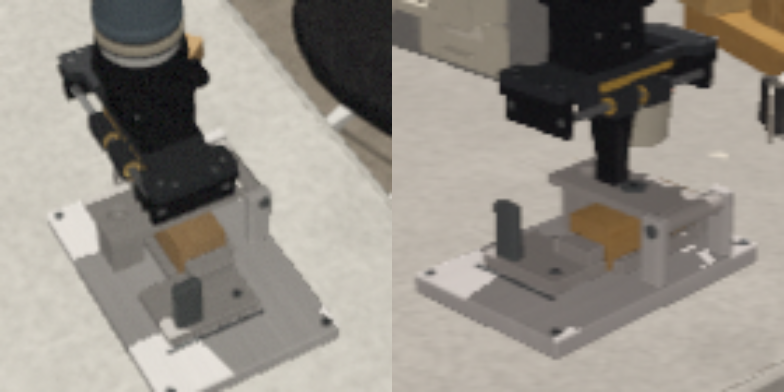

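The leaf is down on the block, with 12 N on the tips and the side view showing it level. Its height implies a tip offset of about 38 mm. Lift and go over to the stand.

Emit:
play_rows([
  [0,0,0,0,0,-0.1,0],
  [0,0,0,0,0,-0.35,0],
  [0,0,0,0,0,-0.65,0],
  [0,0,0,0,0,-0.9,20],
  [0,0,0,0,0,-1,40],
])

```text
time: 13.28
ee_pos: [0.5321, 0.0636, 0.1566]
tool_rot: [[-0.961, 0.278, 0.007], [0.278, 0.961, -0.001], [-0.007, 0.001, -1.0]]
wrist_force: [0.9, -0.6, -0.1]
gripper_width: 0.085
```

Emit:
play_rows([
  [0,0,0,-0.05,-0.2,-0.2,70],
  [0,0,0,-0.1,-0.5,-0.45,70],
  [0,0,0,-0.15,-0.75,-0.5,70],
  [0,0,0,-0.19,-1,-0.5,70],
])

```text
time: 13.62
ee_pos: [0.5201, -0.06, 0.2157]
tool_rot: [[-0.961, 0.277, 0.007], [0.277, 0.961, -0.003], [-0.008, -0.001, -1.0]]
wrist_force: [0.6, 0.1, -0.4]
gripper_width: 0.373
```

Emit:
play_rows([
  [0,0,0,-0.05,-0.25,0,70],
  [0,0,0,-0.1,-0.5,0,70],
  [0,0,0,-0.15,-0.75,0,70],
  [0,0,0,-0.19,-1,0,70],
])

```text
time: 13.95
ee_pos: [0.5063, -0.181, 0.2125]
tool_rot: [[-0.961, 0.278, 0.0], [0.278, 0.961, -0.0], [-0.0, -0.0, -1.0]]
wrist_force: [0.6, -0.1, -0.2]
gripper_width: 0.662
```

Emit:
play_rows([
  [0,0,0,-0.05,-0.25,0,70],
  [0,0,0,-0.1,-0.5,0,70],
  [0,0,0,-0.15,-0.75,0,70],
  [0,0,0,-0.17,-0.9,0,70],
  [0,0,0,-0.17,-0.9,0,70],
  [0,0,0,-0.17,-0.9,0,70],
])

```text
time: 14.45
ee_pos: [0.4956, -0.2894, 0.2121]
tool_rot: [[-0.96, 0.28, -0.001], [0.28, 0.96, 0.001], [0.001, 0.001, -1.0]]
wrist_force: [0.2, 0.5, 0.4]
gripper_width: 0.699
```

Run:
```python
from h import *
from bench import get_image,status
print(snapw("w12",0)["ee_pos"]); im=cv2.imread("pics/w12.png")
for P in [(.4838,-.3323,.091),(.4838,-.3323,.05)]:
    u=projw("w12",np.array(P))[0];print(u);cv2.drawMarker(im,tuple(int(t) for t in u),(0,0,255),1,8)
cv2.imwrite("pics/w12m.png",im)
s=get_image("scene")[:,:,::-1];d=get_image("side")[:,:,::-1]
cv2.imwrite("pics/sd12.png",np.hstack([cv2.resize(s[150:290,190:330],None,fx=2.8,fy=2.8),cv2.resize(d[130:250,220:340],None,fx=3.27,fy=3.27)]))
```

```text
[ 0.49561478 -0.28943836  0.21206662]
[231.9668522  192.89096074]
[236.50434574 184.34125793]
```

View pics/w12m.png

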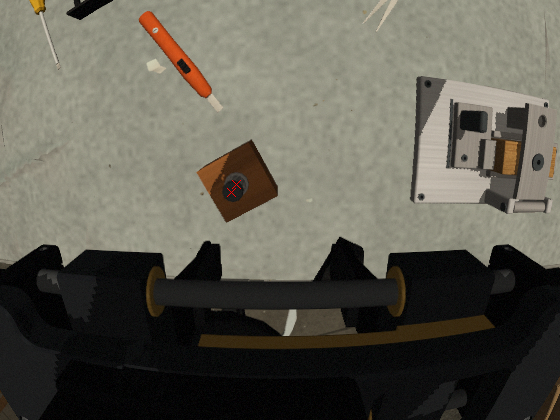

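View pics/sd12.png

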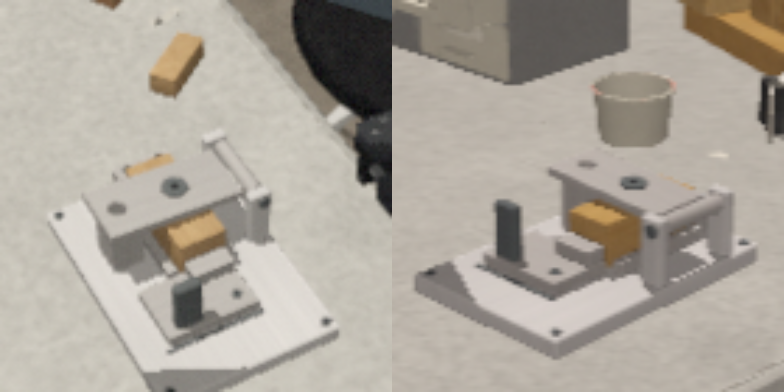

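Run:
```python
import cv2
a=cv2.imread("pics/w12.png")
cv2.imwrite("pics/w12z.png",cv2.resize(a[130:230,185:295],None,fx=6,fy=6,interpolation=cv2.INTER_CUBIC))
cv2.imwrite("pics/w12j.png",cv2.resize(a[65:225,400:560],None,fx=3.7,fy=3.7,interpolation=cv2.INTER_CUBIC))
```

```text
(no output)
```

View pics/w12z.png

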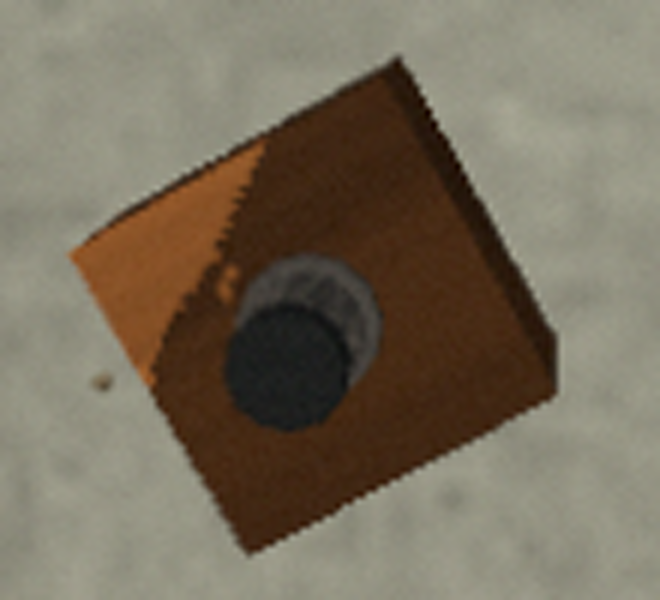

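Run:
```python
from h import *
from scipy.optimize import least_squares
f=lambda x:np.r_[projw("w12",np.array([*x,.091]))[0]-(232.4,190.8),projw("w12",np.array([*x,.055]))[0]-(236.3,183.8)]
s=least_squares(f,[.484,-.332]);print(s.x,s.fun)
print(go((*s.x,.212),90-16.1), go((*s.x,.060-.038),90-16.1))
```

```text
[ 0.48203011 -0.33130131] [-0.05180866  0.20833764  0.05680314 -0.22875275]
(array([ 0.0003, -0.0003,  0.0001]), array([ 0.0102, -0.3839,  0.0026])) (array([ 0.0003, -0.0003,  0.0001]), array([ 0.0086, -0.3854,  1.586 ]))
```

Emit:
play_rows([
  [0,0,0,0,-0.15,0,60],
  [0,0,0,0,-0.3,0.2,60],
  [0,0,0,0,-0.385,0.5,60],
  [0,0,0,0,-0.385,0.75,60],
  [0,0,0,0,-0.385,0.85,60],
  [0,0,0,0,-0.385,0.85,60],
  [0,0,0,0,-0.385,0.85,60],
])

```text
time: 15.18
ee_pos: [0.4834, -0.3319, 0.1103]
tool_rot: [[-0.961, 0.277, -0.001], [0.277, 0.961, 0.001], [0.001, 0.001, -1.0]]
wrist_force: [0.2, 0.4, 0.7]
gripper_width: 0.602
```

Run:
```python
from h import *
from bench import get_image,status
print(snapw("w13",0)["ee_pos"])
s=get_image("scene")[:,:,::-1];d=get_image("side")[:,:,::-1]
cv2.imwrite("pics/sd13.png",np.hstack([cv2.resize(s[250:390,290:430],None,fx=2.8,fy=2.8),cv2.resize(d[170:310,120:260],None,fx=2.8,fy=2.8)]))
```

```text
[ 0.4833891  -0.33188141  0.11026102]
```

View pics/sd13.png

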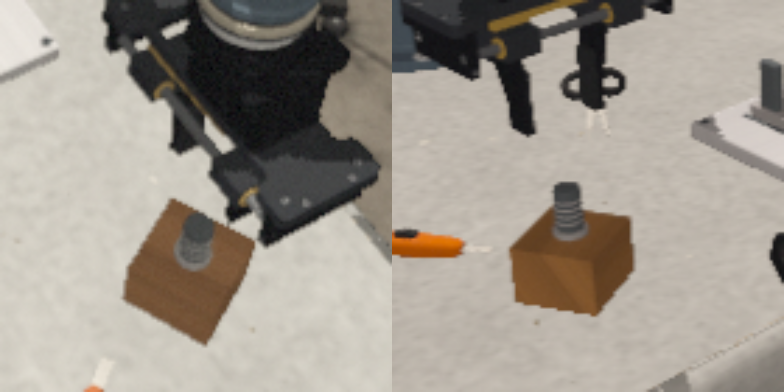

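View pics/w13.png

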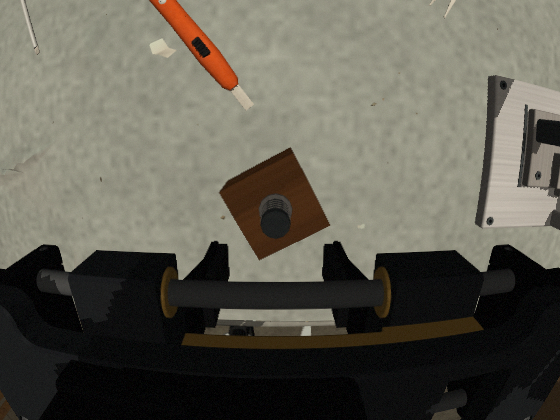

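Emit:
play_rows([
  [0,0,0,0,0,0.15,60],
  [0,0,0,0,0,0.35,60],
  [0,0,0,0,0,0.55,60],
  [0,0,0,0,0,0.68,60],
  [0,0,0,0,0,0.72,60],
  [0,0,0,0,0,0.72,60],
])

```text
time: 15.83
ee_pos: [0.4834, -0.3331, 0.0242]
tool_rot: [[-0.961, 0.278, -0.0], [0.278, 0.961, 0.0], [0.0, 0.0, -1.0]]
wrist_force: [0.1, 0.2, -0.3]
gripper_width: 0.598
```

Run:
```python
from h import *
from bench import get_image,status
print(snapw("w14",0)["ee_pos"])
s=get_image("scene")[:,:,::-1];d=get_image("side")[:,:,::-1]
cv2.imwrite("pics/sd14.png",np.hstack([cv2.resize(s[250:390,290:430],None,fx=2.8,fy=2.8),cv2.resize(d[170:310,120:260],None,fx=2.8,fy=2.8)]))
```

```text
[ 0.48336877 -0.33306113  0.02415578]
```

View pics/sd14.png

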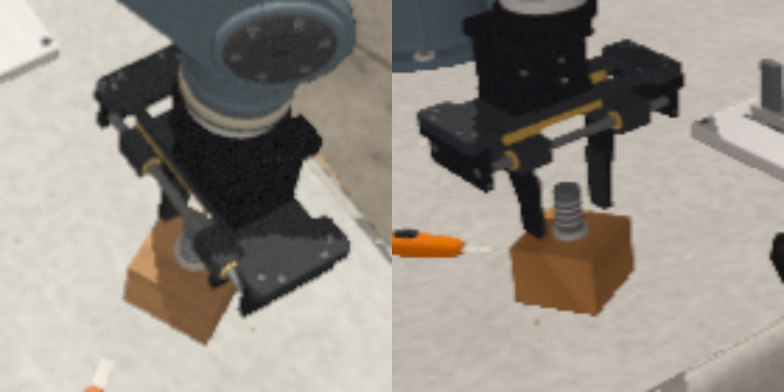

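View pics/w14.png

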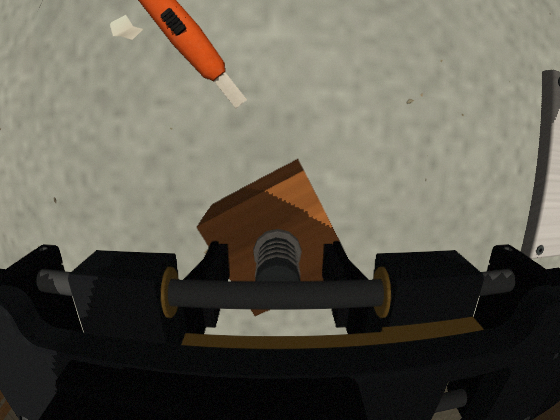

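Emit:
play_rows([
  [0,0,0,0,0,0,20],
  [0,0,0,0,0,0,20],
  [0,0,0,0,0,0,20],
  [0,0,0,0,0,0,15],
  [0,0,0,0,0,0,15],
  [0,0,0,0,0,0,15],
  [0,0,0,0,0,0,15],
  [0,0,0,0,0,0,15],
], force=20)

```text
time: 16.65
ee_pos: [0.4833, -0.3332, 0.0244]
tool_rot: [[-0.961, 0.278, 0.0], [0.278, 0.961, 0.0], [-0.0, 0.0, -1.0]]
wrist_force: [0.2, 0.8, 1.9]
gripper_width: 0.245
```

Emit:
play_rows([
  [0,0,0,0,0,0,10],
  [0,0,0,0,0,0,10],
  [0,0,0,0,0,0,10],
], force=50)

```text
time: 16.9
ee_pos: [0.4833, -0.3332, 0.0244]
tool_rot: [[-0.961, 0.278, 0.0], [0.278, 0.961, 0.0], [-0.0, 0.0, -1.0]]
wrist_force: [-0.8, 1.3, 2.4]
gripper_width: 0.239
```

Emit:
play_rows([
  [0,0,0,0,0,-0.08,10],
  [0,0,0,0,0,-0.2,10],
  [0,0,0,0,0,-0.4,10],
  [0,0,0,0,0,-0.65,10],
  [0,0,0,0,0,-0.9,10],
  [0,0,0,0,0,-1,10],
  [0,0,0,0,0,-1,10],
])

```text
time: 17.48
ee_pos: [0.4852, -0.3353, 0.1482]
tool_rot: [[-0.961, 0.278, 0.006], [0.278, 0.961, -0.006], [-0.007, -0.004, -1.0]]
wrist_force: [1.1, -0.5, -0.6]
gripper_width: 0.236
```

Run:
```python
from h import *
from bench import get_image,status
o=snapw("w15",0);print(o["ee_pos"],o["gripper_width"])
s=get_image("scene")[:,:,::-1];d=get_image("side")[:,:,::-1]
cv2.imwrite("pics/scene15.png",s);cv2.imwrite("pics/side15.png",d)
cv2.imwrite("pics/sd15.png",np.hstack([cv2.resize(s[200:340,290:430],None,fx=2.8,fy=2.8),cv2.resize(d[150:290,120:260],None,fx=2.8,fy=2.8)]))
q=np.load("q.npy");H=J(q,(-.045,0,.063))[0];print(H,go((H[0],H[1],.144),90+np.degrees(q[2])))
```

```text
[ 0.48520868 -0.33531389  0.14822771] 0.2364999115284044
[0.49888929 0.07409121 0.063     ] (array([ 0.0003, -0.0006,  0.0013]), array([ 8.1010e-01,  3.2929e+00, -1.0000e-03]))
```

View pics/sd15.png

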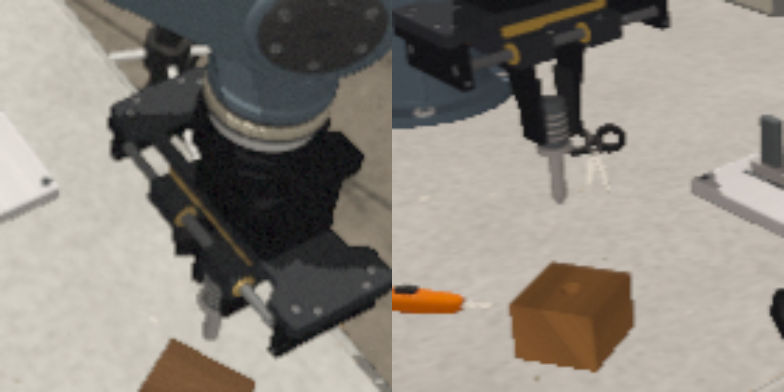

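View pics/w15.png

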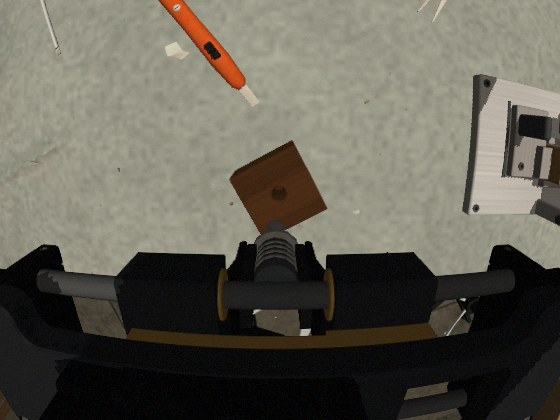

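Emit:
play_rows([
  [0,0,0,0.03,0.15,0,10],
  [0,0,0,0.1,0.4,0,10],
  [0,0,0,0.15,0.65,0,10],
  [0,0,0,0.24,0.95,0,10],
])

```text
time: 17.97
ee_pos: [0.4867, -0.2143, 0.1425]
tool_rot: [[-0.96, 0.28, -0.002], [0.28, 0.96, 0.002], [0.002, 0.001, -1.0]]
wrist_force: [0.4, 0.4, -0.4]
gripper_width: 0.237
```

Emit:
play_rows([
  [0,0,0,0.06,0.25,0,10],
  [0,0,0,0.12,0.5,0,10],
  [0,0,0,0.18,0.75,0,10],
  [0,0,0,0.24,0.95,0,10],
])

```text
time: 18.3
ee_pos: [0.4894, -0.0945, 0.1426]
tool_rot: [[-0.961, 0.277, -0.004], [0.277, 0.961, 0.003], [0.005, 0.001, -1.0]]
wrist_force: [0.8, 0.0, -0.8]
gripper_width: 0.237
```

Emit:
play_rows([
  [0,0,0,0.06,0.2,0,10],
  [0,0,0,0.12,0.4,0,10],
  [0,0,0,0.18,0.6,0,10],
  [0,0,0,0.24,0.8,0,10],
  [0,0,0,0.24,0.9,0,10],
  [0,0,0,0.24,0.9,0,10],
  [0,0,0,0.24,0.9,0,10],
])

```text
time: 18.88
ee_pos: [0.4933, 0.0139, 0.1435]
tool_rot: [[-0.961, 0.276, -0.001], [0.276, 0.961, -0.0], [0.001, -0.001, -1.0]]
wrist_force: [-0.5, 0.4, -0.9]
gripper_width: 0.241
```

Run:
```python
from h import *
from bench import get_image,status
o=snapw("w16",0);print(o["ee_pos"],o["gripper_width"])
s=get_image("scene")[:,:,::-1];d=get_image("side")[:,:,::-1]
cv2.imwrite("pics/scene16.png",s);cv2.imwrite("pics/side16.png",d)
cv2.imwrite("pics/sd16.png",np.hstack([cv2.resize(s[150:290,190:330],None,fx=2.8,fy=2.8),cv2.resize(d[110:250,210:350],None,fx=2.8,fy=2.8)]))
q=np.load("q.npy");H=J(q,(-.045,0,.072))[0];print(go((H[0],H[1],.144),90+np.degrees(q[2])))
im=cv2.imread("pics/w16.png");u=projw("w16",H)[0];print(u);cv2.drawMarker(im,tuple(int(t) for t in u.round()),(0,0,255),1,8)
u=projw("w16",o["ee_pos"]+o["tool_rot"]@np.array([0,0,.0184]))[0];print(u);cv2.drawMarker(im,tuple(int(t) for t in u.round()),(0,255,0),1,8);cv2.imwrite("pics/w16m.png",im)
```

```text
[0.49329109 0.0139364  0.14350244] 0.24134029801814455
(array([-0.0001, -0.0001,  0.001 ]), array([ 0.1018,  0.5051, -0.0009]))
[343.64437261 193.26722189]
[275.76543149 226.13674527]
```

View pics/sd16.png

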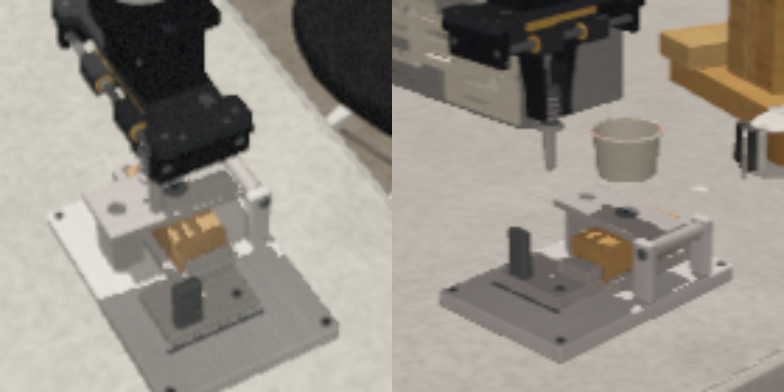

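View pics/w16m.png

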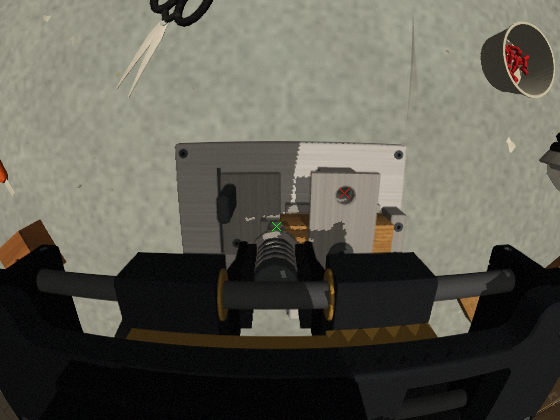

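Run:
```python
import cv2
a=cv2.imread("pics/w16.png")
cv2.imwrite("pics/w16z.png",cv2.resize(a[170:270,230:380],None,fx=5.3,fy=5.3,interpolation=cv2.INTER_CUBIC))
```

```text
(no output)
```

View pics/w16z.png

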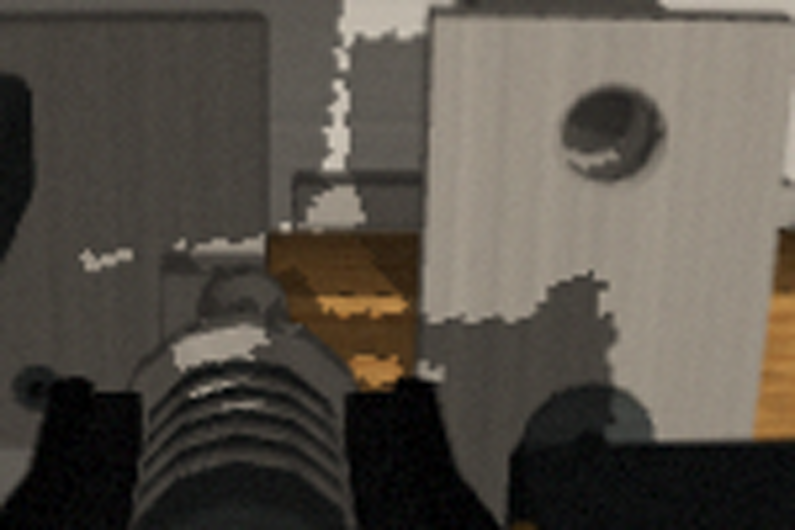

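Run:
```python
from h import *
from scipy.optimize import least_squares
d=np.load("pics/w16.npz");p,R=d["p"],d["R"]
uv=np.array([230+612.5/5.3-.4,170+134/5.3-.4]);uq=np.array([230+243/5.3-.4,170+290/5.3-.4])
for z in(.072,.079):
    h=least_squares(lambda x:projw("w16",np.array([*x,z]))[0]-uv,[.5,.07]).x
    t=least_squares(lambda x:projw("w16",np.array([*x,p[2]-.0184]))[0]-uq,[.5,.07]).x
    print(z,"hole",h,"tip",t,"tool shift",((R.T@np.r_[h-t,0])/.12).round(3), "tip offs tool",(R.T@np.r_[t-p[:2],0]*1000).round(1))
q=np.load("q.npy");print(J(q,(-.045,0,.072)))
```

```text
0.072 hole [0.50068186 0.07508519] tip [0.49187924 0.01409366] tool shift [ 0.07   0.509 -0.   ] tip offs tool [ 1.4 -0.2  0. ]
0.079 hole [0.49855669 0.07405656] tip [0.49187924 0.01409366] tool shift [ 0.084  0.496 -0.   ] tip offs tool [ 1.4 -0.2  0. ]
[[0.49888929 0.07409121 0.072     ]]
```

Emit:
play_rows([
  [0,0,0,0.02,0.15,0,10],
  [0,0,0,0.05,0.35,0,10],
  [0,0,0,0.08,0.48,0.05,10],
  [0,0,0,0.08,0.5,0.15,10],
  [0,0,0,0.08,0.5,0.25,10],
  [0,0,0,0.08,0.5,0.28,10],
  [0,0,0,0.08,0.5,0.28,10],
])

```text
time: 19.62
ee_pos: [0.5004, 0.0729, 0.1097]
tool_rot: [[-0.96, 0.279, -0.003], [0.279, 0.96, 0.0], [0.002, -0.001, -1.0]]
wrist_force: [-0.3, 0.4, -1.6]
gripper_width: 0.242
```

Run:
```python
from h import *
from bench import get_image,status
o=snapw("w17",0);print(o["ee_pos"],o["gripper_width"])
s=get_image("scene")[:,:,::-1];d=get_image("side")[:,:,::-1]
w=cv2.imread("pics/w17.png")
cv2.imwrite("pics/sd17.png",np.hstack([cv2.resize(s[190:260,195:265],(400,400),interpolation=cv2.INTER_CUBIC),cv2.resize(d[150:220,240:310],(400,400),interpolation=cv2.INTER_CUBIC)]))
cv2.imwrite("pics/w17z.png",cv2.resize(w[170:270,210:350],None,fx=5.5,fy=5.5,interpolation=cv2.INTER_CUBIC))
```

```text
[0.50042993 0.07291417 0.10966435] 0.2420496181287334
```

View pics/sd17.png

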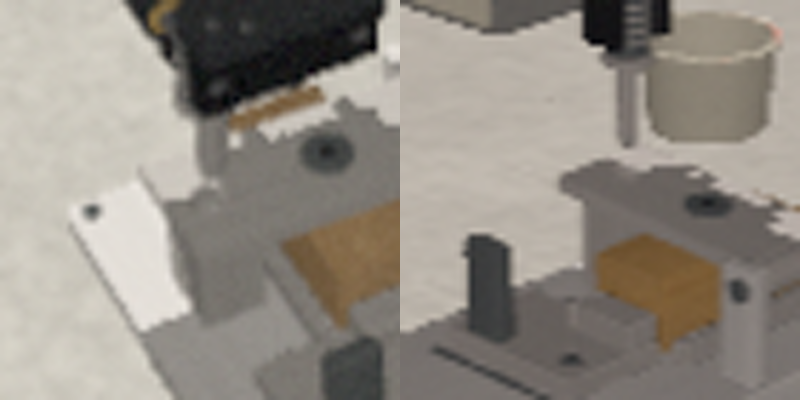

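View pics/w17z.png

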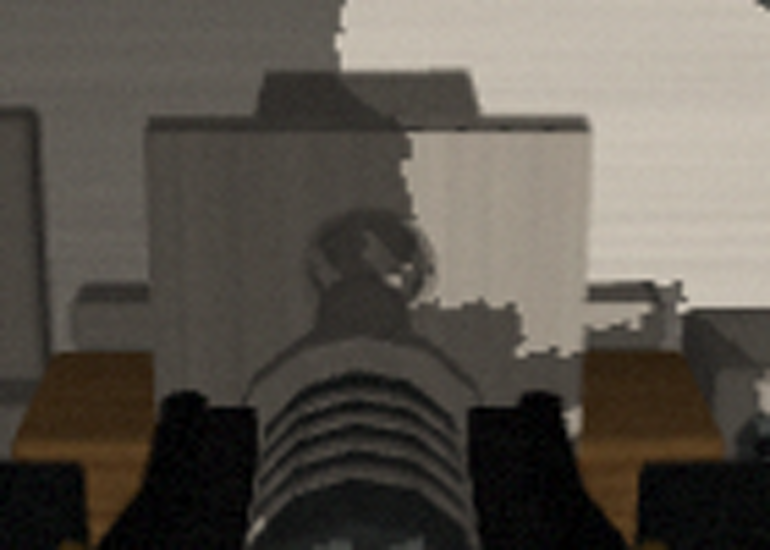

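Run:
```python
from h import *
from scipy.optimize import least_squares
d=np.load("pics/w17.npz");p,R=d["p"],d["R"]
Z=lambda u,v:np.array([210+u/5.5-.4,170+v/5.5-.4])
t=p+R@np.array([.0014,-.0002,.0184])
u=projw("w17",t)[0];print("tip pred zoom",((u+.4-[210,170])*5.5).round())
for z in(.075,.079):
    h=least_squares(lambda x:projw("w17",np.array([*x,z]))[0]-Z(370,262),[.5,.07]).x
    print(z,h,"tool shift",(R.T@np.r_[h-t[:2],0]*1000).round(1))
q=np.load("q.npy");print("fit hole",(R.T@np.r_[J(q,(-.045,0,.072))[0,:2]-t[:2],0]*1000).round(1))
```

```text
tip pred zoom [362. 301.]
0.075 [0.49928394 0.07413721] tool shift [-0.   1.1 -0. ]
0.079 [0.49803026 0.07448068] tool shift [1.3 1.  0. ]
fit hole [0.4 0.9 0. ]
```

Emit:
play_rows([
  [0,0,0,0.004,0.008,0,10],
  [0,0,0,0.004,0.008,0.03,10],
  [0,0,0,0.004,0.008,0.06,10],
  [0,0,0,0.004,0.008,0.09,10],
  [0,0,0,0.004,0.008,0.12,10],
  [0,0,0,0.004,0.008,0.15,10],
  [0,0,0,0.004,0.008,0.15,10],
])

```text
time: 20.35
ee_pos: [0.5003, 0.0749, 0.0917]
tool_rot: [[-0.961, 0.278, -0.002], [0.278, 0.961, 0.0], [0.002, -0.0, -1.0]]
wrist_force: [0.5, -0.1, -1.3]
gripper_width: 0.243
```

Emit:
play_rows([
  [0,0,0,0,0,0.03,10],
  [0,0,0,0,0,0.06,10],
  [0,0,0,0,0,0.09,10],
  [0,0,0,0,0,0.1,10],
  [0,0,0,0,0,0.1,10],
])

```text
time: 20.77
ee_pos: [0.5006, 0.0749, 0.0801]
tool_rot: [[-0.961, 0.278, -0.001], [0.278, 0.961, 0.0], [0.001, -0.0, -1.0]]
wrist_force: [-0.2, 0.6, -1.4]
gripper_width: 0.24
```

Emit:
play_rows([
  [0,0,0,0.002,-0.006,0.02,10],
  [0,0,0,0.002,-0.006,0.05,10],
  [0,0,0,0.002,-0.006,0.08,10],
  [0,0,0,0.002,-0.006,0.1,10],
  [0,0,0,0.002,-0.006,0.1,10],
])

```text
time: 21.18
ee_pos: [0.5, 0.0742, 0.068]
tool_rot: [[-0.961, 0.278, -0.001], [0.278, 0.961, 0.0], [0.001, -0.0, -1.0]]
wrist_force: [-0.0, -1.2, -0.5]
gripper_width: 0.239
```

The tip is about 13 mm inside the post mouth with no resistance. Continue down.

Emit:
play_rows([
  [0,0,0,0,0,0.03,10],
  [0,0,0,0,0,0.06,10],
  [0,0,0,0,0,0.09,10],
  [0,0,0,0,0,0.1,10],
  [0,0,0,0,0,0.1,10],
])

```text
time: 21.6
ee_pos: [0.5001, 0.0743, 0.0561]
tool_rot: [[-0.961, 0.278, -0.001], [0.278, 0.961, 0.0], [0.001, -0.0, -1.0]]
wrist_force: [0.4, -0.5, -1.5]
gripper_width: 0.238
```

Emit:
play_rows([
  [0,0,0,0,0,0.02,10],
  [0,0,0,0,0,0.03,10],
  [0,0,0,0,0,0.04,10],
  [0,0,0,0,0,0.04,10],
])

```text
time: 21.93
ee_pos: [0.5007, 0.0742, 0.052]
tool_rot: [[-0.961, 0.278, 0.0], [0.278, 0.961, -0.0], [-0.0, 0.0, -1.0]]
wrist_force: [-0.4, 0.2, 1.4]
gripper_width: 0.238
```

Emit:
play_rows([
  [0,0,0,0,0,0.01,10],
  [0,0,0,0,0,0.02,10],
  [0,0,0,0,0,0.03,10],
  [0,0,0,0,0,0.03,10],
], force=60)

```text
time: 22.27
ee_pos: [0.5006, 0.0743, 0.0482]
tool_rot: [[-0.961, 0.278, 0.0], [0.278, 0.961, 0.0], [-0.0, 0.0, -1.0]]
wrist_force: [-0.6, 1.0, 3.8]
gripper_width: 0.238
```

Emit:
play_rows([
  [0,0,0,0,0,0.01,10],
  [0,0,0,0,0,0.02,10],
  [0,0,0,0,0,0.02,10],
])

```text
time: 22.52
ee_pos: [0.5004, 0.0743, 0.0463]
tool_rot: [[-0.961, 0.278, -0.0], [0.278, 0.961, 0.0], [0.0, 0.0, -1.0]]
wrist_force: [-1.6, 0.3, 8.1]
gripper_width: 0.236
```

Emit:
play_rows([
  [0,0,0,0,0,0.01,10],
  [0,0,0,0,0,0.02,10],
  [0,0,0,0,0,0.02,10],
])

```text
time: 22.77
ee_pos: [0.5005, 0.0743, 0.0459]
tool_rot: [[-0.961, 0.278, 0.001], [0.278, 0.961, -0.0], [-0.001, 0.0, -1.0]]
wrist_force: [-5.2, -0.1, 25.5]
gripper_width: 0.241
```

It stopped hard at reported z 0.046 (0.0464 predicted for fully seated), with force rising from 8 to 25 N: the leaf is shut. Final look.

Run:
```python
from h import *
from bench import get_image,status
o=snapw("w18",0);print(o["ee_pos"],o["wrist_force"],o["gripper_width"])
s=get_image("scene")[:,:,::-1];d=get_image("side")[:,:,::-1]
w=cv2.imread("pics/w18.png")
cv2.imwrite("pics/sd18.png",np.hstack([cv2.resize(s[150:290,190:330],(400,400),interpolation=cv2.INTER_CUBIC),cv2.resize(d[130:250,220:340],(400,400),interpolation=cv2.INTER_CUBIC)]))
cv2.imwrite("pics/full18.png",np.hstack([cv2.resize(s,(400,300)),cv2.resize(d,(400,300))]))
```

```text
[0.50045399 0.07432694 0.04589265] [-5.20963297 -0.06417279 25.51109773] 0.24109151077494015
```

View pics/sd18.png

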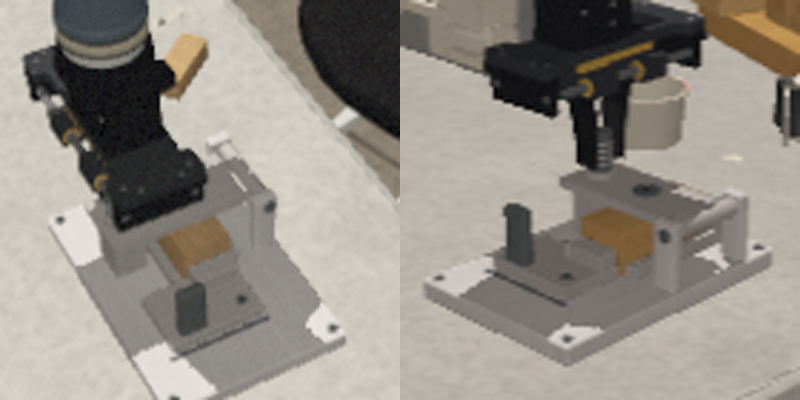

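View pics/w18.png

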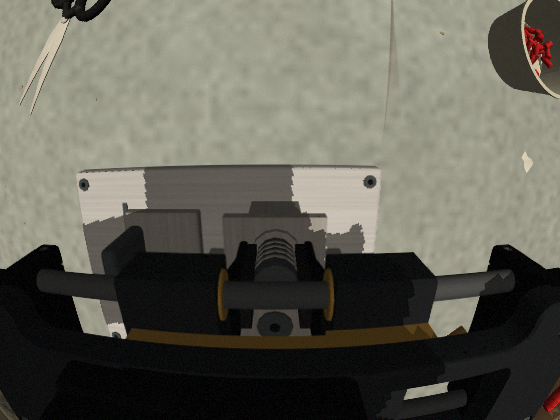

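View pics/full18.png

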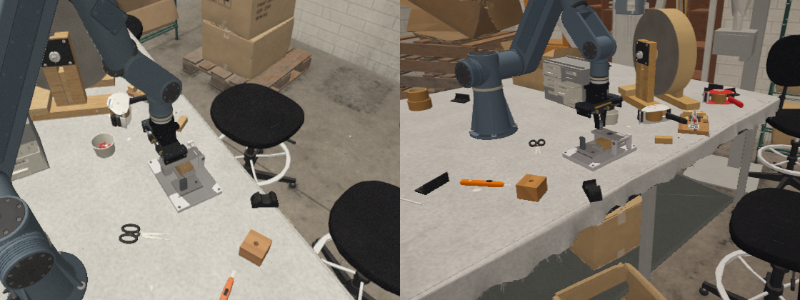

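Emit:
play_rows([
  [0,0,0,0,0,0,10],
  [0,0,0,0,0,0,10],
  [0,0,0,0,0,0,10],
  [0,0,0,0,0,0,10],
  [0,0,0,0,0,0,10],
  [0,0,0,0,0,0,10],
])

```text
time: 23.42
ee_pos: [0.5004, 0.0744, 0.0459]
tool_rot: [[-0.961, 0.278, 0.001], [0.278, 0.961, -0.0], [-0.001, 0.0, -1.0]]
wrist_force: [-5.2, 0.3, 24.5]
gripper_width: 0.237
```

Stable at about 25 N, so I'm handing it in.

```bash
python3 -c "
from bench import env
print(env.sign_off())"
```

```text
the job is handed in; nothing more can be done
None
```

I handed the job in at 23.4 s with the jig closed up and the gripper still pressing the pin down. No verdict is reported, so the results below rest on my own measurements.

**What I did**
- **Jaw:** I pinched the thumb tab and slid it until it stopped with about 22 N of push. The tab position gave a jaw travel of about 40 mm, with the block against the end stop.
- **Leaf:** I swung it down onto the block with the closed fingers, to about 12 N.
- **Pin:** I took it from the stand, put it through the leaf into the post and pressed until it stopped hard.

**Last checks**
- The reported height was 45.9 mm, against 46.4 mm predicted for a fully seated pin.
- The press held at about 24.5 N, and the gripper opening was 0.237, about 21 mm on the 22 mm grip.
- The last pictures show the leaf flat on the block with the jaw still up against it, and the tub and saddle in place. I judged the leaf angle from the stopping height and these pictures, not from a direct reading.

**What disagreed**
- The true fingertips sit about 35–38 mm behind the reported TCP. Because of this, my first close on the tab missed above it, without touching anything. I corrected for the offset from then on.
- The wrist camera and the fixed cameras differed by about 2 mm on the pin's position. Before inserting, I aligned the pin to the hole using the wrist view and the jig position fitted from all three cameras.

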